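# Turn over a tube tray against the spill kerb

### The arm

A 7-joint arm with a two-finger parallel gripper is mounted at the origin on the work surface. World frame = base frame: x ahead of the robot, y to its left, z up, the work surface at z = 0. Lengths are in m, angles in rad, forces in N, time in s.
With the tool pointing down it reaches from about 0.4 to 0.85 m from the base axis. Payload 10.4 kg.
Tool frame: the origin (TCP) lies midway between the tips of the shut fingers; the grasp point (between the pads) lies 19 mm behind it (r.grip_depth is the distance from the TCP to the grasp point, in m); z points along the fingers, y is the direction in which the jaws open and shut (so a half turn about z gives the same grasp; the last joint's range is limited). The gripper opens to 85 mm and grips with 20 to 120 N. Pads are 22 mm wide; open, the fingers measure 114 mm over their backs; the gripper's body (76 mm by 85 mm) begins 54 mm behind the grasp point. The pads swing forward as they close: fully open they stand 13 mm farther back than shut.
Start: joints at [1.098, 0.332, -0.065, 1.46, 0.022, 1.35, -0.088], TCP at [0.272, -0.563, 0.231] pointing down, gripper open.
Joint ranges: [-2.6, 2.6], [-0.5, 2.12], [-1.47, 1.34], [0.16, 2.42], [-1.27, 4.41], [0.06, 2.06], [-2.6, 2.6]. Speed limits (rad/s): [2.22, 2.22, 2.79, 2.79, 3.14, 3.14, 3.14].

### API

Orientations are given as a unit quaternion [x, y, z, w].
In Python, from bench import r gives the robot as it stands.
- The arm moves only by the tool move_arm, never from a script. Its argument "increments" is a list of rows, each an object of numbers: "x", "y", "z": the shift along the tool's x, y, z in m; "twist": the turn about the tool's z in rad; "fingers": the closure, from -1 (fully open) to 1 (shut). A call has 1 to 5 rows; each row is the pose to reach, as a shift and turn from the pose commanded when the call began, along the tool's axes at that moment; what a row does not reach only later rows make up. A row lasts 1/12 s, in which the tool goes at most 41.7 mm and 7.16 degrees, less where a joint would pass 70% of its speed; a pose out of reach is approached as far as the arm can. A call with a gripper value outside its range is refused whole. The fingers move at their own pace and stop on an object; the grip force is fixed at half the most. Time passes only in rows, so rows that repeat a pose let the fingers close. It gives the time, the measured TCP pose, the force and the opening at its end, in the units of the state.
- r.sense(): the state, without advancing time (a new reading comes with each control period).
- r.snapshot(name): name is "scene" or "top"; returns the picture (480x640x3 uint8, red, green, blue); there is no depth.
- r.camera_model(name): a dict with "fov_y" (degrees; the focal length in pixels is half the picture's height over the tangent of half this angle, whatever the lens; pixels are square), "cx", "cy" (the principal point, pixels), "world_from_camera" (4x4, takes a point from camera to world coordinates). Camera axes: x right, y down, z forward; pixel columns grow to the right and rows downward; lengths in m; the calibration is good to about 2 mm. A picture is of the moment at which its call begins. camera_model takes no time and is no camera call.
- r.hand_in(): hands the job in, once; it reports no verdict.
Trained networks look in the newest picture that a camera, given by its name, has taken for a name from the list of things; names that differ only in an ending like _2 or _b are one class to them, and where a whole thing is asked for, a point or a joint stands for the part that bears it (a point fixed in the world has none). Each returns a list of dicts, best first, with "p" (0 to 1); they miss things now and then, are a little off and sometimes report something else, mostly with a low value. They report only what shows in the picture. A call takes as long as a camera call. They do not tell look-alikes from the thing itself.
- r.look_for(camera, thing): "at" ([row, column] in pixels, amid what is visible of it).
The state is a dict: "time_s": time; "joint_pos": joint angles; "qvel": joint speeds; "joint_efforts": joint torques, N m; "tool_pos": TCP position; "orientation": TCP orientation; "ft_force": force on the tool from outside, world axes, zero at the start; "wrist_torque": the same for the moment, N m; "gripper_width": finger opening in m.
Only numpy, scipy, OpenCV 4.12 (cv2) and the standard library are available. Lean on these libraries where they do the work, as an engineer would, in place of code of your own. Each camera call takes 0.05 s, during which the arm holds its last target.

### The job

The tube tray lies in front of the low kerb, large holes up. Push it against the kerb until it rides up and leans fully back with its lower edge at the kerb's foot, press it home there for a moment with a light, steady push of about 5 N, then tip it back over towards the robot so that it lies flat, small holes up, and slide it square up against the kerb's foot until it touches. Never ram the kerb, leave the bottle, tip box and jar alone, and let go at the end.

Things in the scene. Friction and masses are not known exactly. Their poses are not given: they have to be found in the camera images.
- tray_center (a point): Grey plastic slab 110 (x) x 130 (y) x 12 mm (z), 0.13-0.25 kg, edges rounded 1.5 mm; this point is its centre. +z comes out of the face with 20 large holes (17 mm), the other face has 56 small ones (7 mm); holes are flat marks. Starts flat, +z up, its centre 85-120 mm short of the kerb's origin, its x axis within 0.35 rad of the kerb's. Too wide to grip while lying; friction 0.5-0.7 on the bench, 0.3-0.42 on the kerb.
- kerb: Aluminium spill kerb, 300 mm long (y), 60 mm high, fixed, with an adjustable face: the face's foot line is clamped 0 to 20 mm beyond (+x of) this origin, where exactly must be seen or felt. Origin: on the bench, mid-length; +x level, from the robot's side into the kerb. From its foot the face rises at 45 degrees to 35 mm height (35 mm beyond the foot), then at 70 degrees to its top edge (44 mm beyond).
- strip_edge (a point): Rear edge of the kerb's base strip, 100 mm beyond the origin, 4 mm high; nothing stands behind. A tray pushed at its lower near edge rides up the 6 mm sheet face (under 4 N) and ends leaning on its top edge at 54 degrees from level: lower edge at the foot, centre 28 mm and upper edge 65 mm beyond the foot, 89 mm high, free to be straddled. There it stops hard; over 15 N on the kerb is ramming.
- bottle: Bystander: closed reagent bottle, 60 mm wide, 130 mm tall, origin centre of its underside.
- tip_box: Bystander: closed pipette tip box, 85 x 120 x 64 mm, origin centre of its underside.
- jar: Bystander: closed jar, 56 mm wide, 65 mm tall, origin centre of its underside.
There are look-alikes about, which are no part of the job. Several things look just like the part that bears tray_center: the one meant starts farthest to the robot's left.

How it is judged:
On the way, in this order (a step that is already met when the one before it is completed fails the run):
1. the tray leans fully back on the kerb, lower edge home at the foot (within about 2 mm), large holes facing the robot, and is pressed home (kerb loaded by more than 3 N) (angle between tray_center's own z axis and vertical between 0.915 and 1.4 rad and contact force between tray and kerb above 3 N), for 0.2 s.
2. the tray has been tipped back past upright (angle between tray_center's own z axis and vertical above 1.75 rad), for 0.05 s.
3. the tray, lying turned over, has been slid up until it touches the kerb (angle between tray_center's own z axis and vertical above 3 rad and contact force between tray and kerb above 0.15 N), for 0.1 s.
At the end, for the whole second after the job is handed in: The tray lies flat on the bench, small holes up (within 4 degrees), at rest, its edge square to the kerb (within 0.06 rad), where it was slid against the kerb: at most 5 mm short of the kerb's origin (the foot stands 0 to 20 mm beyond), within the kerb's length, released (angle between tray_center's own z axis and vertical above 3.07 rad and height (world z) of tray_center below 0.01 m and x of tray_center in the frame of kerb between -0.06 and -0.028 m and y of tray_center in the frame of kerb between -0.1 and 0.1 m and angle between the x axis of tray_center and the x axis of kerb, either way round below 0.06 rad and linear speed of tray below 0.01 m/s); the robot touches nothing.
It fails at once if the tray is rammed into the kerb (more than 15 N) (contact force between tray and kerb above 15 N).
It fails at once if the robot pushes on the kerb (more than 15 N) (contact force between the arm and kerb above 15 N).
It fails at once if a bystander is moved by more than 20 mm (distance of any of bottle, tip_box, jar from where it was at the start of the episode above 0.02 m).
It also fails if it takes over 72 s, if anything falls off the work surface, if the arm or the gripper's body presses on something with over 40 N, if the wrist force passes 120 N, or if a joint passes its speed limit or range.

## Working session

There is one attempt and no reset: what is moved stays moved. The work goes in short steps, Python scripts to look and compute and a tool call to move; the robot and the scene stay as the last step left them, time stands still between calls to the robot, and variables do not carry over. Pictures are saved under pics/ and viewed, and the job is handed in when it is done.

Besides the shell and the picture viewer there is one more tool, called after "Call:" by a JSON object that holds its "api" and its "payload". move_arm: Moves the arm, as the interface text tells. Its arguments: {"type":"object","properties":{"increments":{"type":"array"}},"required":["increments"]}

```bash
ls; mkdir -p pics
cat > h.py <<'E'
import numpy as np, cv2
from bench import r
def snap(cam,fn,crop=None,scale=1):
    im=r.snapshot(cam); o=im[:,:,::-1].copy()
    if crop: a,b,c,d=crop; o=o[a:b,c:d]
    if scale!=1: o=cv2.resize(o,None,fx=scale,fy=scale,interpolation=cv2.INTER_CUBIC)
    cv2.imwrite('pics/'+fn,o); return im
def ray(cam,row,col):
    m=r.camera_model(cam); f=240/np.tan(np.radians(m['fov_y']/2)); T=np.array(m['world_from_camera'])
    d=T[:3,:3]@np.array([(col-m['cx'])/f,(row-m['cy'])/f,1]); return T[:3,3],d
def onz(cam,row,col,z):
    o,d=ray(cam,row,col); return o+d*(z-o[2])/d[2]
def proj(cam,p):
    m=r.camera_model(cam); f=240/np.tan(np.radians(m['fov_y']/2)); T=np.linalg.inv(np.array(m['world_from_camera']))
    c=T[:3,:3]@np.array(p)+T[:3,3]; return np.array([m['cy']+f*c[1]/c[2], m['cx']+f*c[0]/c[2]])
E
python3 - <<'E'
from h import *
snap('scene','s0.png'); snap('top','t0.png')
for c in('scene','top'): print(r.camera_model(c))
print(r.sense())
for t in ('tray_center','kerb','bottle','tip_box','jar','strip_edge'):
  try: print(t,r.look_for('top',t))
  except Exception as e: print(t,e)
E
```

```text
pics
{'fov_y': 47.44378621127627, 'cx': 315.35886064395197, 'cy': 237.24640441064318, 'world_from_camera': array([[-0.21888949,  0.66748052, -0.71172828,  1.39744314],
       [ 0.97569045,  0.1416909 , -0.16718805,  0.18695846],
       [-0.01074934, -0.73102219, -0.68226901,  0.88008998],
       [ 0.        ,  0.        ,  0.        ,  1.        ]])}
{'fov_y': 54.87992620673973, 'cx': 315.466110521824, 'cy': 235.6565138471139, 'world_from_camera': array([[ 0.01746337, -0.98078122,  0.19432761,  0.30965789],
       [-0.99983154, -0.01603167,  0.00893783, -0.01300765],
       [-0.00565066, -0.19445096, -0.98089597,  1.0934058 ],
       [ 0.        ,  0.        ,  0.        ,  1.        ]])}
{'time_s': 0.1, 'joint_pos': array([ 1.09843043,  0.33279254, -0.06470063,  1.46088645,  0.02160585,
        1.34991326, -0.0884953 ]), 'qvel': array([ 2.57046469e-04, -9.00803860e-04,  3.90122462e-04, -2.30790257e-03,
       -1.01840833e-03, -9.43925488e-04,  9.57861736e-05]), 'joint_efforts': array([ 2.60516077e-03, -6.26745844e+01,  5.03164250e-02, -3.92433143e+01,
        1.64367078e-02,  6.93743452e-03, -2.55804952e-05]), 'tool_pos': array([ 0.27156272, -0.56252732,  0.23059167]), 'orientation': array([ 9.74817063e-01,  2.23005086e-01, -1.77635056e-04, -6.27297821e-04]), 'ft_force': array([ 0.30049979, -0.7644843 , -0.45753735]), 'wrist_torque': array([ 0.02045687, -0.01453282,  0.00235945]), 'gripper_width': 0.08558006526291233}
tray_center [{'at': [325.9, 489.4], 'p': 0.87}, {'at': [241.5, 316.7], 'p': 0.74}, {'at': [295.3, 399.8], 'p': 0.65}]
kerb [{'at': [173.5, 331.5], 'p': 0.61}]
bottle [{'at': [234.5, 150.1], 'p': 0.95}, {'at': [241.9, 316.7], 'p': 0.24}]
tip_box [{'at': [208.2, 467.4], 'p': 0.55}]
jar [{'at': [287.7, 152.0], 'p': 0.76}]
strip_edge [{'at': [171.2, 331.9], 'p': 0.7}]
```

View pics/s0.png

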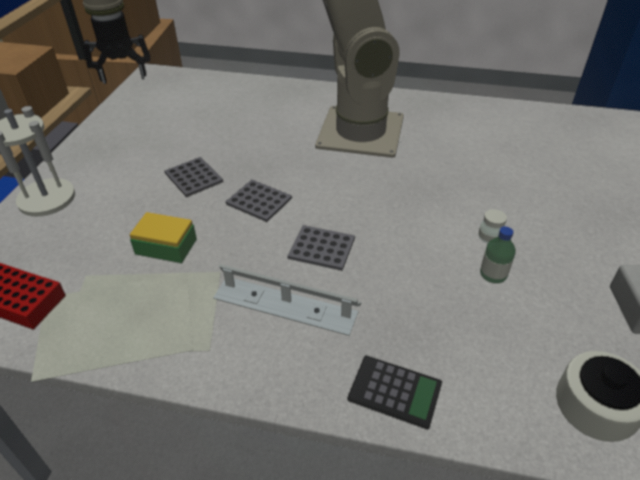

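View pics/t0.png

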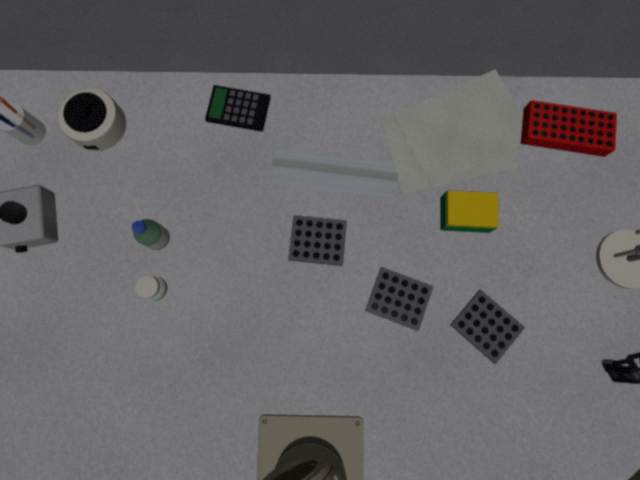

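The top picture (left of image = robot's left) shows three look-alike trays at (row, col) (241,317), (297,400) and (326,489). The leftmost, (241,317), lies in front of the kerb at (177,335), so that is the one meant. Bottle is at (234,150), jar at (288,152) and tip box at (210,468). I'll check this in a close crop.

Run:
```python
from h import *
snap('top','t1.png',(135,285,240,440),4)
```

```text
(no output)
```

View pics/t1.png

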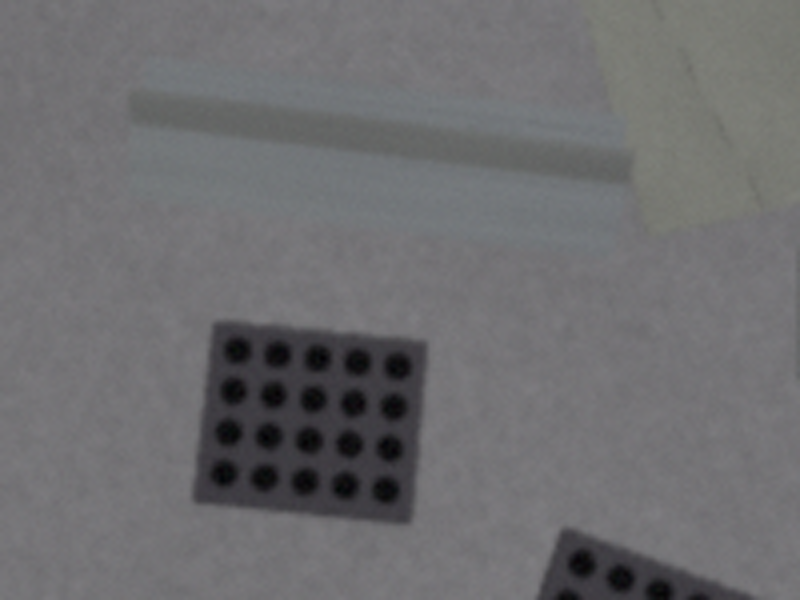

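Run:
```python
from h import *
snap('scene','s1.png',(215,345,200,380),4.4)
```

```text
(no output)
```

View pics/s1.png

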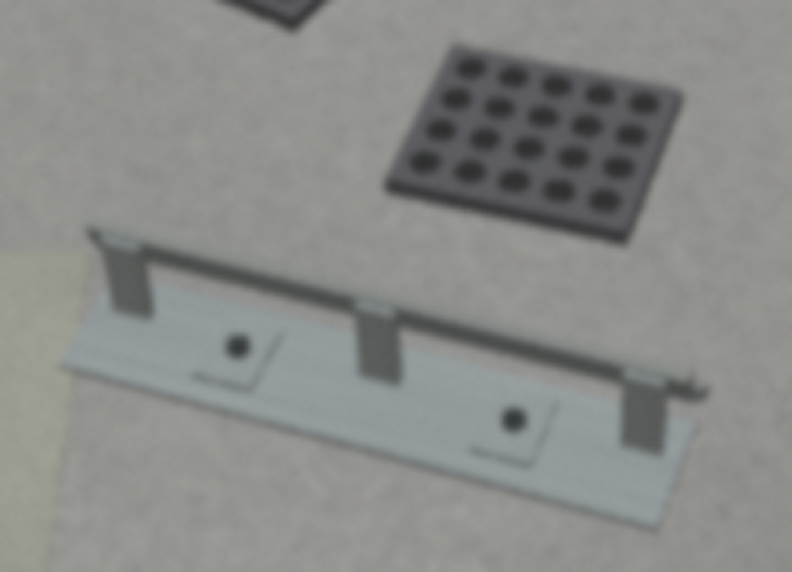

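```bash
cat > m0.py <<'E'
from h import *
def T(u,v): return ((v+.5)/4-.5+135,(u+.5)/4-.5+240)
def S(u,v): return ((v+.5)/4.4-.5+215,(u+.5)/4.4-.5+200)
P=lambda *a: print(np.round(a[-1],4),*a[:-1])
for uv in [(213,322),(428,342),(411,522),(194,500)]: P('tray top',onz('top',*T(*uv),.012))
for uv in [(455,45),(683,94),(627,235),(387,186)]: P('tray scene',onz('scene',*S(*uv),.012))
for uv in [(130,192),(612,248)]: P('foot top',onz('top',*T(*uv),.0))
for uv in [(65,365),(657,525)]: P('strip rear scene',onz('scene',*S(*uv),.004))
for uv in [(150,62),(628,128)]: P('strip rear top',onz('top',*T(*uv),.004))
for uv in [(88,230),(707,395)]: P('kerb top edge scene',onz('scene',*S(*uv),.06))
for uv in [(130,88),(632,150)]: P('kerb band up top',onz('top',*T(*uv),.06))
for uv in [(130,125),(632,183)]: P('kerb band low top@35',onz('top',*T(*uv),.035))
for t,z,c in [('bottle',.065,'top'),('jar',.03,'top'),('tip_box',.03,'top')]:
    r.snapshot(c); a=r.look_for(c,t)
    for k in a[:1]: P(t,onz(c,*k['at'],z))
E
python3 m0.py
```

```text
[0.5734 0.0521 0.012 ] tray top
[ 0.5631 -0.0773  0.012 ] tray top
[ 0.4542 -0.0677  0.012 ] tray top
[0.4651 0.0604 0.012 ] tray top
[ 0.4556 -0.0641  0.012 ] tray scene
[0.4685 0.0634 0.012 ] tray scene
[0.5763 0.0534 0.012 ] tray scene
[ 0.5679 -0.0727  0.012 ] tray scene
[0.658  0.1063 0.    ] foot top
[ 0.6269 -0.1904  0.    ] foot top
[ 0.7096 -0.1951  0.004 ] strip rear scene
[0.7428 0.0984 0.004 ] strip rear scene
[0.7415 0.0964 0.004 ] strip rear top
[ 0.7028 -0.2008  0.004 ] strip rear top
[ 0.6718 -0.1895  0.06  ] kerb top edge scene
[0.7103 0.1132 0.06  ] kerb top edge scene
[0.7029 0.102  0.06  ] kerb band up top
[ 0.6691 -0.1932  0.06  ] kerb band up top
[0.6889 0.104  0.035 ] kerb band low top@35
[ 0.6571 -0.1972  0.035 ] kerb band low top@35
[0.5134 0.3723 0.065 ] bottle
[0.3884 0.3656 0.03  ] jar
[ 0.584  -0.3654  0.03  ] tip_box
```

```bash
cat > k.py <<'E'
from h import *
from scipy.spatial.transform import Rotation as Ro
TH=-0.113; F=0.643   # kerb yaw, foot s
KX=np.array([np.cos(TH),np.sin(TH)]); KY=np.array([-KX[1],KX[0]])
def st():
    s=r.sense(); p=np.array(s['tool_pos']); R=Ro.from_quat(s['orientation']).as_matrix(); return s,p,R
def rep():
    s,p,R=st(); f=np.array(s['ft_force'])
    yaw=np.arctan2(R[1,0],R[0,0])
    print('t%.2f sf=%.4f q=%.4f z=%.4f yaw-TH=%.4f tilt=%.4f F_s=%.2f F_q=%.2f F_z=%.2f w=%.4f'%(s['time_s'],p[:2]@KX-F,p[:2]@KY,p[2],yaw-TH,R[2,2],f[:2]@KX,f[:2]@KY,f[2],s['gripper_width']))
def to(sf,q,z):
    s,p,R=st(); w=np.append((sf+F)*KX+q*KY,z); print('tool inc',np.round(R.T@(w-p),4))
E
python3 - <<'E'
from k import *
rep(); to(-.218,.051,.2)
print(st()[2].round(3))
E
```

```text
t0.80 sf=-0.3095 q=-0.5286 z=0.2313 yaw-TH=0.5628 tilt=-1.0000 F_s=0.16 F_q=-0.05 F_z=0.36 w=0.0854
tool inc [ 0.3867 -0.4414  0.0313]
[[ 0.901  0.435  0.   ]
 [ 0.435 -0.901 -0.   ]
 [-0.     0.    -1.   ]]
```

Call:
{"api": "move_arm", "payload": {"increments": [{"x": 0.026, "y": -0.029, "twist": 0.11}, {"x": 0.052, "y": -0.058, "twist": 0.22}, {"x": 0.077, "y": -0.087, "twist": 0.33}, {"x": 0.103, "y": -0.116, "twist": 0.44}, {"x": 0.128, "y": -0.145, "twist": 0.56}]}}

```text
validation failed for argument at $.in...
```

```bash
python3 -c "
from k import *
rep(); to(-.218,.051,.2)"
```

```text
t0.80 sf=-0.3095 q=-0.5286 z=0.2313 yaw-TH=0.5628 tilt=-1.0000 F_s=0.16 F_q=-0.05 F_z=0.36 w=0.0854
tool inc [ 0.3867 -0.4414  0.0313]
```

Call:
{"api": "move_arm", "payload": {"increments": [{"x": 0.026, "y": -0.029, "z": 0, "twist": 0.11, "fingers": -1}, {"x": 0.052, "y": -0.058, "z": 0, "twist": 0.22, "fingers": -1}, {"x": 0.077, "y": -0.087, "z": 0, "twist": 0.33, "fingers": -1}, {"x": 0.103, "y": -0.116, "z": 0, "twist": 0.44, "fingers": -1}, {"x": 0.128, "y": -0.145, "z": 0, "twist": 0.56, "fingers": -1}]}}

```text
time_s: 1.22
tool_pos: [0.3243, -0.3748, 0.2314]
orientation: [0.998, -0.058, 0.0, 0.0]
ft_force: [1.2, -0.9, 0.4]
gripper_width: 0.0855
```

```bash
python3 -c "
from k import *
rep(); to(-.218,.051,.2)"
```

```text
t1.22 sf=-0.2785 q=-0.3358 z=0.2314 yaw-TH=-0.0024 tilt=-1.0000 F_s=1.33 F_q=-0.71 F_z=0.43 w=0.0855
tool inc [ 0.0596 -0.387   0.0312]
```

Call:
{"api": "move_arm", "payload": {"increments": [{"x": 0.006, "y": -0.038, "z": 0, "twist": 0, "fingers": -1}, {"x": 0.012, "y": -0.077, "z": 0, "twist": 0, "fingers": -1}, {"x": 0.018, "y": -0.116, "z": 0, "twist": 0, "fingers": -1}, {"x": 0.024, "y": -0.155, "z": 0, "twist": 0, "fingers": -1}, {"x": 0.03, "y": -0.194, "z": 0, "twist": 0, "fingers": -1}]}}

```text
time_s: 1.63
tool_pos: [0.3752, -0.1853, 0.2316]
orientation: [0.998, -0.055, 0.0, 0.0]
ft_force: [1.2, -0.4, -0.2]
gripper_width: 0.0855
```

Call:
{"api": "move_arm", "payload": {"increments": [{"x": 0.006, "y": -0.038, "z": 0.03, "twist": 0, "fingers": -1}, {"x": 0.012, "y": -0.077, "z": 0.06, "twist": 0, "fingers": -1}, {"x": 0.018, "y": -0.116, "z": 0.09, "twist": 0, "fingers": -1}, {"x": 0.024, "y": -0.155, "z": 0.12, "twist": 0, "fingers": -1}, {"x": 0.03, "y": -0.193, "z": 0.15, "twist": 0, "fingers": -1}]}}

```text
time_s: 2.05
tool_pos: [0.4186, -0.026, 0.1039]
orientation: [0.998, -0.055, 0.001, 0.0]
ft_force: [0.9, -1.2, -0.9]
gripper_width: 0.0853
```

```bash
python3 -c "
from k import *
rep(); to(-.218,.051,.01)
snap('top','t2.png',(135,335,190,450),3)
snap('scene','s2.png',(165,345,190,410),3.6)"
```

```text
t2.05 sf=-0.2241 q=0.0214 z=0.1039 yaw-TH=0.0026 tilt=-1.0000 F_s=1.00 F_q=-1.07 F_z=-0.93 w=0.0853
tool inc [ 0.0061 -0.0296  0.0939]
```

View pics/t2.png

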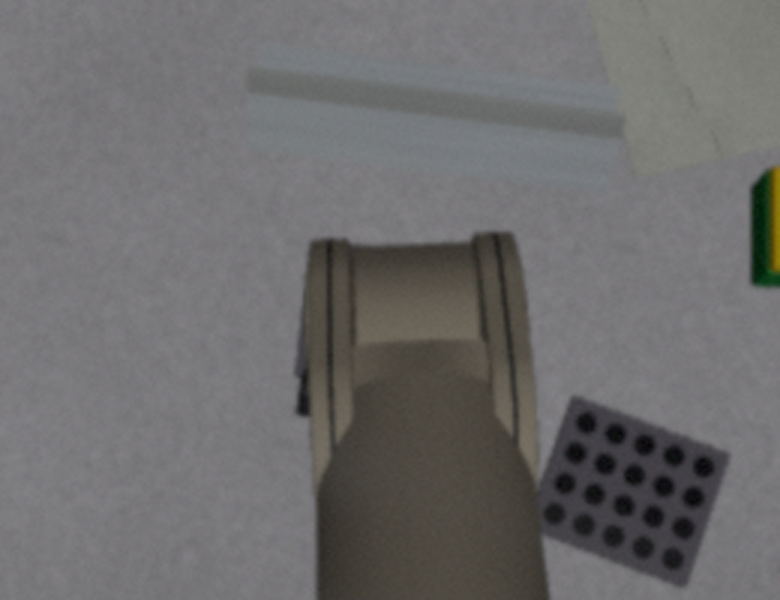

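View pics/s2.png

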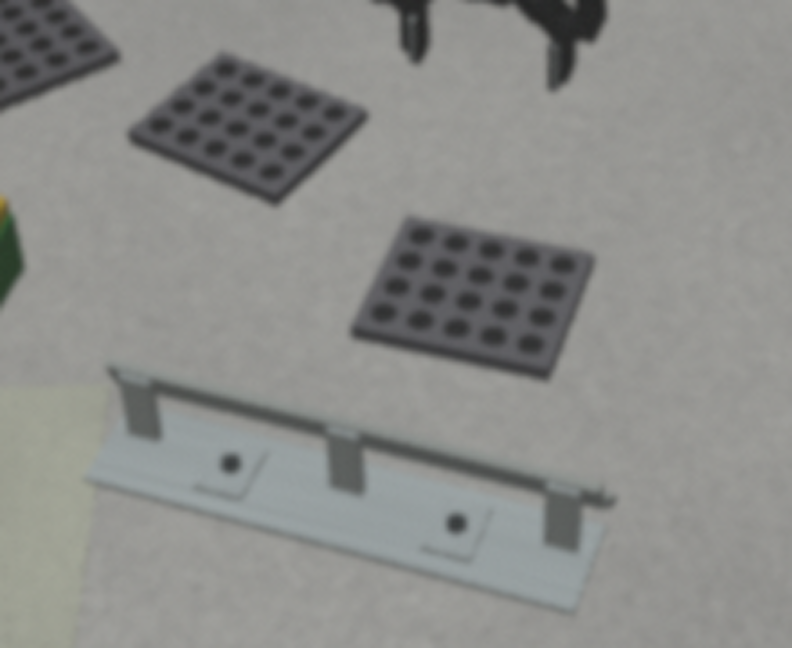

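Call:
{"api": "move_arm", "payload": {"increments": [{"x": 0, "y": 0, "z": 0, "twist": 0, "fingers": -1}]}}

```text
time_s: 2.23
tool_pos: [0.4179, -0.0264, 0.1039]
orientation: [0.999, -0.054, -0.001, -0.0]
ft_force: [-0.5, -0.6, 1.0]
gripper_width: 0.0856
```

```bash
python3 -c "
from k import *
rep(); to(-.218,.051,.01)"
```

```text
t2.23 sf=-0.2248 q=0.0209 z=0.1039 yaw-TH=0.0058 tilt=-1.0000 F_s=-0.45 F_q=-0.67 F_z=0.98 w=0.0856
tool inc [ 0.0071 -0.03    0.0938]
```

Call:
{"api": "move_arm", "payload": {"increments": [{"x": 0.003, "y": -0.012, "z": 0.03, "twist": 0, "fingers": -1}, {"x": 0.007, "y": -0.024, "z": 0.06, "twist": 0, "fingers": -1}, {"x": 0.007, "y": -0.03, "z": 0.085, "twist": 0.006, "fingers": -1}, {"x": 0.007, "y": -0.03, "z": 0.098, "twist": 0.006, "fingers": -1}, {"x": 0.007, "y": -0.03, "z": 0.098, "twist": 0.006, "fingers": -1}]}}

```text
time_s: 2.65
tool_pos: [0.4272, 0.0006, 0.0047]
orientation: [0.998, -0.059, -0.002, 0.0]
ft_force: [-0.4, 0.6, 0.3]
gripper_width: 0.0857
```

```bash
python3 -c "
from k import *
rep()
snap('scene','s3.png',(145,265,260,420),5)"
```

```text
t2.65 sf=-0.2186 q=0.0487 z=0.0047 yaw-TH=-0.0043 tilt=-1.0000 F_s=-0.49 F_q=0.51 F_z=0.26 w=0.0857
```

View pics/s3.png

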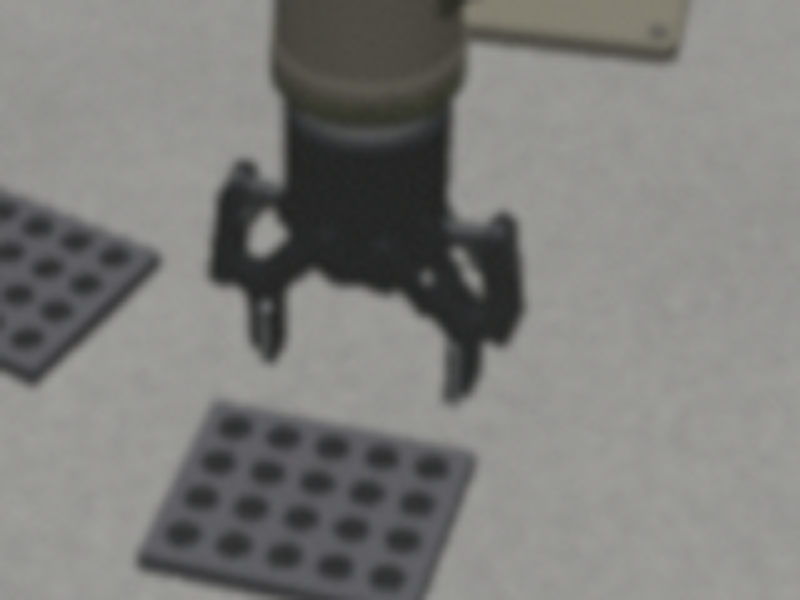

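The gripper stands open behind the near edge of the tray (finger tips at crop (268,355) and (455,398)) and touches nothing. I'll lower the tips near to the bench.

Call:
{"api": "move_arm", "payload": {"increments": [{"x": 0, "y": 0, "z": 0.006, "twist": 0, "fingers": -1}, {"x": 0, "y": 0, "z": 0.011, "twist": 0, "fingers": -1}, {"x": 0, "y": 0, "z": 0.013, "twist": 0, "fingers": -1}]}}

```text
time_s: 2.95
tool_pos: [0.4291, 0.0008, -0.0062]
orientation: [0.998, -0.059, 0.001, 0.0]
ft_force: [-0.1, 0.0, -0.1]
gripper_width: 0.0853
```

```bash
python3 -c "
from k import *
rep()"
```

```text
t2.95 sf=-0.2167 q=0.0492 z=-0.0062 yaw-TH=-0.0042 tilt=-1.0000 F_s=-0.06 F_q=0.04 F_z=-0.08 w=0.0853
```

Call:
{"api": "move_arm", "payload": {"increments": [{"x": 0.005, "y": 0, "z": 0.003, "twist": 0, "fingers": -1}, {"x": 0.01, "y": 0, "z": 0.003, "twist": 0, "fingers": -1}, {"x": 0.01, "y": 0, "z": 0.003, "twist": 0, "fingers": -1}]}}

```text
time_s: 3.2
tool_pos: [0.4399, 0.0002, -0.0092]
orientation: [0.998, -0.058, 0.001, -0.0]
ft_force: [-0.4, -0.1, 1.1]
gripper_width: 0.0858
```

```bash
python3 -c "
from k import *
rep()"
```

```text
t3.20 sf=-0.2059 q=0.0498 z=-0.0092 yaw-TH=-0.0035 tilt=-1.0000 F_s=-0.41 F_q=-0.18 F_z=1.14 w=0.0858
```

Call:
{"api": "move_arm", "payload": {"increments": [{"x": 0.006, "y": 0, "z": 0, "twist": 0, "fingers": -1}, {"x": 0.013, "y": 0, "z": 0, "twist": 0, "fingers": -1}, {"x": 0.02, "y": 0, "z": 0, "twist": 0, "fingers": -1}, {"x": 0.027, "y": 0, "z": 0, "twist": 0, "fingers": -1}, {"x": 0.034, "y": 0, "z": 0, "twist": 0, "fingers": -1}]}}

```text
time_s: 3.62
tool_pos: [0.473, -0.0037, -0.0095]
orientation: [0.998, -0.058, -0.0, 0.0]
ft_force: [-2.5, 0.4, 1.2]
gripper_width: 0.0857
```

```bash
python3 -c "
from k import *
rep()"
```

```text
t3.62 sf=-0.1726 q=0.0497 z=-0.0095 yaw-TH=-0.0033 tilt=-1.0000 F_s=-2.53 F_q=0.16 F_z=1.19 w=0.0857
```

Call:
{"api": "move_arm", "payload": {"increments": [{"x": 0.006, "y": 0, "z": 0, "twist": 0, "fingers": -1}, {"x": 0.012, "y": 0, "z": 0, "twist": 0, "fingers": -1}, {"x": 0.018, "y": 0, "z": 0, "twist": 0, "fingers": -1}, {"x": 0.024, "y": 0, "z": 0, "twist": 0, "fingers": -1}, {"x": 0.03, "y": 0, "z": 0, "twist": 0, "fingers": -1}]}}

```text
time_s: 4.03
tool_pos: [0.5026, -0.0072, -0.0095]
orientation: [0.998, -0.058, -0.0, 0.0]
ft_force: [-1.5, 0.7, 1.2]
gripper_width: 0.0853
```

```bash
python3 -c "
from k import *
rep()
snap('scene','s4.png',(175,345,190,400),3.8)"
```

```text
t4.03 sf=-0.1428 q=0.0496 z=-0.0095 yaw-TH=-0.0032 tilt=-1.0000 F_s=-1.53 F_q=0.56 F_z=1.20 w=0.0853
```

View pics/s4.png

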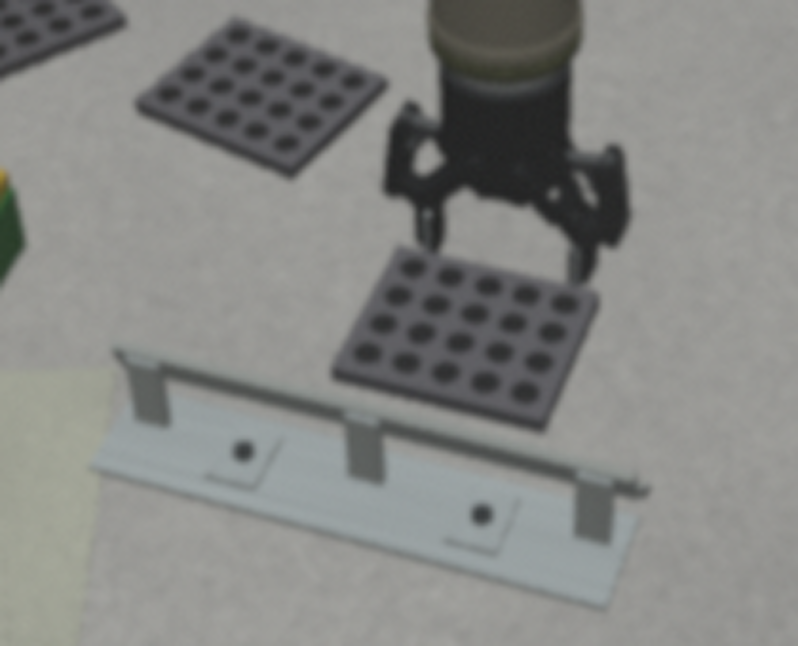

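The tray is moving square with the fingers at its near edge (crop (400,248) to (597,297)). I'll push on more slowly towards the foot.

Run:
```python
from k import *
def S(u,v): return ((v+.5)/3.8-.5+175,(u+.5)/3.8-.5+190)
for uv in [(399,246),(599,295),(544,424),(335,370)]:
    p=onz('scene',*S(*uv),.012); print(np.round([p[:2]@KX-F,p[:2]@KY],4))
for uv in [(92,467),(606,607)]:
    p=onz('scene',*S(*uv),.004); print('strip',np.round([p[:2]@KX-F,p[:2]@KY],4))
```

```text
[-0.1293 -0.0134]
[-0.1272  0.1146]
[-0.019   0.1149]
[-0.0203 -0.0115]
strip [ 0.0843 -0.115 ]
strip [0.0849 0.1821]
```

Call:
{"api": "move_arm", "payload": {"increments": [{"x": 0.004, "y": 0, "z": 0, "twist": 0, "fingers": -1}, {"x": 0.008, "y": 0, "z": 0, "twist": 0, "fingers": -1}, {"x": 0.012, "y": 0, "z": 0, "twist": 0, "fingers": -1}, {"x": 0.016, "y": 0, "z": 0, "twist": 0, "fingers": -1}, {"x": 0.02, "y": 0, "z": 0, "twist": 0, "fingers": -1}]}}

```text
time_s: 4.5
tool_pos: [0.5217, -0.0094, -0.0097]
orientation: [0.998, -0.058, -0.001, 0.0]
ft_force: [-4.2, 1.1, 3.9]
gripper_width: 0.0853
```

```bash
python3 -c "
from k import *
rep()"
```

```text
t4.50 sf=-0.1236 q=0.0495 z=-0.0097 yaw-TH=-0.0031 tilt=-1.0000 F_s=-4.34 F_q=0.57 F_z=3.92 w=0.0853
```

Call:
{"api": "move_arm", "payload": {"increments": [{"x": 0.003, "y": 0, "z": 0, "twist": 0, "fingers": -1}, {"x": 0.006, "y": 0, "z": 0, "twist": 0, "fingers": -1}, {"x": 0.009, "y": 0, "z": 0, "twist": 0, "fingers": -1}, {"x": 0.012, "y": 0, "z": 0, "twist": 0, "fingers": -1}, {"x": 0.015, "y": 0, "z": 0, "twist": 0, "fingers": -1}]}}

```text
time_s: 4.92
tool_pos: [0.5372, -0.0112, -0.0096]
orientation: [0.998, -0.058, 0.0, 0.0]
ft_force: [-0.6, 0.3, -1.4]
gripper_width: 0.0849
```

```bash
python3 -c "
from k import *
rep()
snap('scene','s5.png',(175,345,190,400),3.8)"
```

```text
t4.92 sf=-0.1080 q=0.0494 z=-0.0096 yaw-TH=-0.0032 tilt=-1.0000 F_s=-0.63 F_q=0.20 F_z=-1.38 w=0.0849
```

View pics/s5.png

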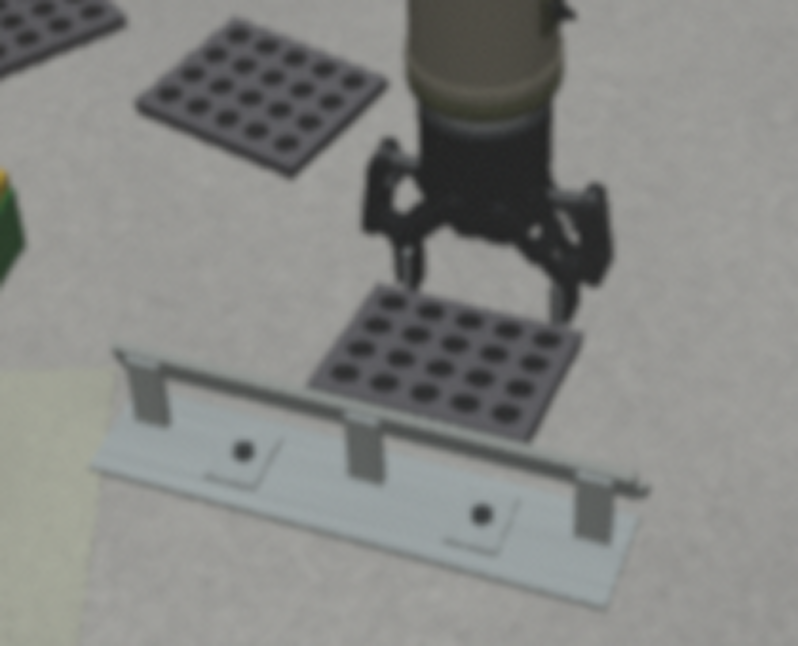

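The far edge has started up the kerb face (crop about (310,385) to (530,440)), and the force is low. I'll continue.

Call:
{"api": "move_arm", "payload": {"increments": [{"x": 0.004, "y": 0, "z": 0, "twist": 0, "fingers": -1}, {"x": 0.008, "y": 0, "z": 0, "twist": 0, "fingers": -1}, {"x": 0.012, "y": 0, "z": 0, "twist": 0, "fingers": -1}, {"x": 0.016, "y": 0, "z": 0, "twist": 0, "fingers": -1}, {"x": 0.02, "y": 0, "z": 0, "twist": 0, "fingers": -1}]}}

```text
time_s: 5.38
tool_pos: [0.5567, -0.0135, -0.0097]
orientation: [0.998, -0.058, -0.0, 0.0]
ft_force: [-6.8, 0.5, -0.5]
gripper_width: 0.0857
```

```bash
python3 -c "
from k import *
rep()"
```

```text
t5.38 sf=-0.0884 q=0.0493 z=-0.0097 yaw-TH=-0.0032 tilt=-1.0000 F_s=-6.81 F_q=-0.30 F_z=-0.55 w=0.0857
```

Call:
{"api": "move_arm", "payload": {"increments": [{"x": 0.003, "y": 0, "z": 0, "twist": 0, "fingers": -1}, {"x": 0.006, "y": 0, "z": 0, "twist": 0, "fingers": -1}, {"x": 0.009, "y": 0, "z": 0, "twist": 0, "fingers": -1}, {"x": 0.012, "y": 0, "z": 0, "twist": 0, "fingers": -1}, {"x": 0.015, "y": 0, "z": 0, "twist": 0, "fingers": -1}]}}

```text
time_s: 5.8
tool_pos: [0.5721, -0.0152, -0.0094]
orientation: [0.998, -0.058, 0.0, 0.0]
ft_force: [-2.4, 1.2, -1.0]
gripper_width: 0.0854
```

```bash
python3 -c "
from k import *
rep()
snap('scene','s6.png',(175,345,190,400),3.8)"
```

```text
t5.80 sf=-0.0728 q=0.0494 z=-0.0094 yaw-TH=-0.0033 tilt=-1.0000 F_s=-2.54 F_q=0.93 F_z=-1.00 w=0.0854
```

View pics/s6.png

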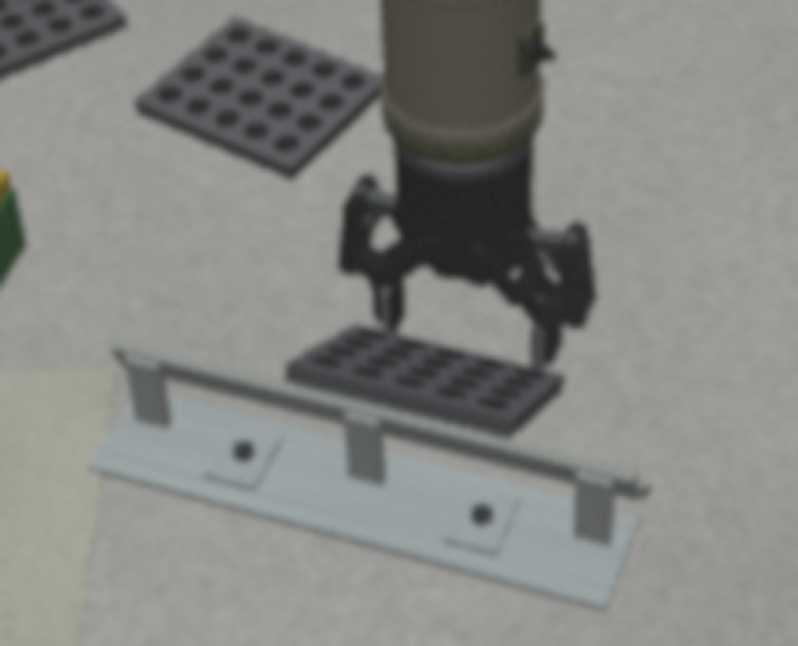

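The tray is riding up, its far edge now about level with the kerb's top (crop (290,375) to (510,430)). I'll go slower from here.

Call:
{"api": "move_arm", "payload": {"increments": [{"x": 0.003, "y": 0, "z": 0, "twist": 0, "fingers": -1}, {"x": 0.006, "y": 0, "z": 0, "twist": 0, "fingers": -1}, {"x": 0.009, "y": 0, "z": 0, "twist": 0, "fingers": -1}]}}

```text
time_s: 6.1
tool_pos: [0.5812, -0.0163, -0.0093]
orientation: [0.998, -0.058, 0.0, 0.0]
ft_force: [-0.7, 0.1, -1.3]
gripper_width: 0.0854
```

```bash
python3 -c "
from k import *
rep()"
```

```text
t6.10 sf=-0.0637 q=0.0493 z=-0.0093 yaw-TH=-0.0033 tilt=-1.0000 F_s=-0.69 F_q=-0.02 F_z=-1.27 w=0.0854
```

Call:
{"api": "move_arm", "payload": {"increments": [{"x": 0.003, "y": 0, "z": 0, "twist": 0, "fingers": -1}, {"x": 0.006, "y": 0, "z": 0, "twist": 0, "fingers": -1}, {"x": 0.009, "y": 0, "z": 0, "twist": 0, "fingers": -1}]}}

```text
time_s: 6.35
tool_pos: [0.5898, -0.0173, -0.0094]
orientation: [0.998, -0.058, 0.0, 0.0]
ft_force: [-0.9, -0.7, -1.3]
gripper_width: 0.0852
```

```bash
python3 -c "
from k import *
rep()"
```

```text
t6.35 sf=-0.0550 q=0.0493 z=-0.0094 yaw-TH=-0.0032 tilt=-1.0000 F_s=-0.85 F_q=-0.76 F_z=-1.30 w=0.0852
```

Call:
{"api": "move_arm", "payload": {"increments": [{"x": 0.003, "y": 0, "z": 0, "twist": 0, "fingers": -1}, {"x": 0.006, "y": 0, "z": 0, "twist": 0, "fingers": -1}, {"x": 0.009, "y": 0, "z": 0, "twist": 0, "fingers": -1}]}}

```text
time_s: 6.6
tool_pos: [0.5987, -0.0183, -0.0095]
orientation: [0.998, -0.058, 0.0, 0.0]
ft_force: [-2.2, 0.1, -1.4]
gripper_width: 0.0855
```

```bash
python3 -c "
from k import *
rep()
snap('scene','s7.png',(175,345,190,400),3.8)"
```

```text
t6.60 sf=-0.0460 q=0.0493 z=-0.0095 yaw-TH=-0.0032 tilt=-1.0000 F_s=-2.18 F_q=-0.19 F_z=-1.43 w=0.0855
```

View pics/s7.png

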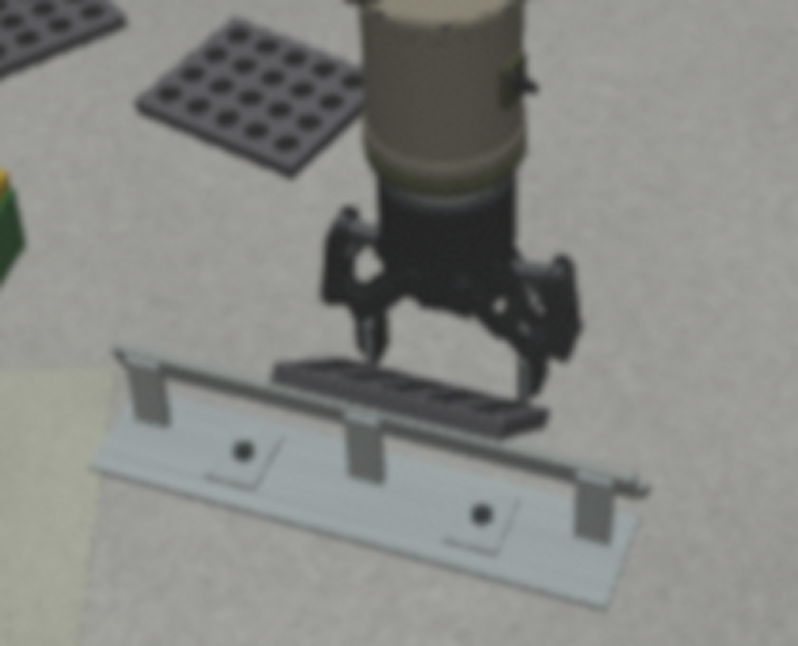

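The tray leans steeply and its far edge is over the kerb's top (crop (275,368) to (500,430)). I'll push on in 2 mm steps and then 1 mm steps, watching the force.

Call:
{"api": "move_arm", "payload": {"increments": [{"x": 0.002, "y": 0, "z": 0, "twist": 0, "fingers": -1}, {"x": 0.004, "y": 0, "z": 0, "twist": 0, "fingers": -1}, {"x": 0.006, "y": 0, "z": 0, "twist": 0, "fingers": -1}, {"x": 0.008, "y": 0, "z": 0, "twist": 0, "fingers": -1}, {"x": 0.01, "y": 0, "z": 0, "twist": 0, "fingers": -1}]}}

```text
time_s: 7.07
tool_pos: [0.6085, -0.0195, -0.0095]
orientation: [0.998, -0.058, -0.0, 0.0]
ft_force: [-1.7, -0.3, -0.5]
gripper_width: 0.0857
```

```bash
python3 -c "
from k import *
rep()"
```

```text
t7.07 sf=-0.0362 q=0.0492 z=-0.0095 yaw-TH=-0.0032 tilt=-1.0000 F_s=-1.68 F_q=-0.52 F_z=-0.50 w=0.0857
```

Call:
{"api": "move_arm", "payload": {"increments": [{"x": 0.001, "y": 0, "z": 0, "twist": 0, "fingers": -1}, {"x": 0.002, "y": 0, "z": 0, "twist": 0, "fingers": -1}, {"x": 0.003, "y": 0, "z": 0, "twist": 0, "fingers": -1}, {"x": 0.004, "y": 0, "z": 0, "twist": 0, "fingers": -1}]}}

```text
time_s: 7.4
tool_pos: [0.6124, -0.02, -0.0095]
orientation: [0.998, -0.058, -0.0, 0.0]
ft_force: [-1.7, 0.4, -1.5]
gripper_width: 0.0854
```

```bash
python3 -c "
from k import *
rep()
snap('scene','s8.png',(175,345,190,400),3.8)"
```

```text
t7.40 sf=-0.0323 q=0.0492 z=-0.0095 yaw-TH=-0.0032 tilt=-1.0000 F_s=-1.70 F_q=0.18 F_z=-1.49 w=0.0854
```

View pics/s8.png

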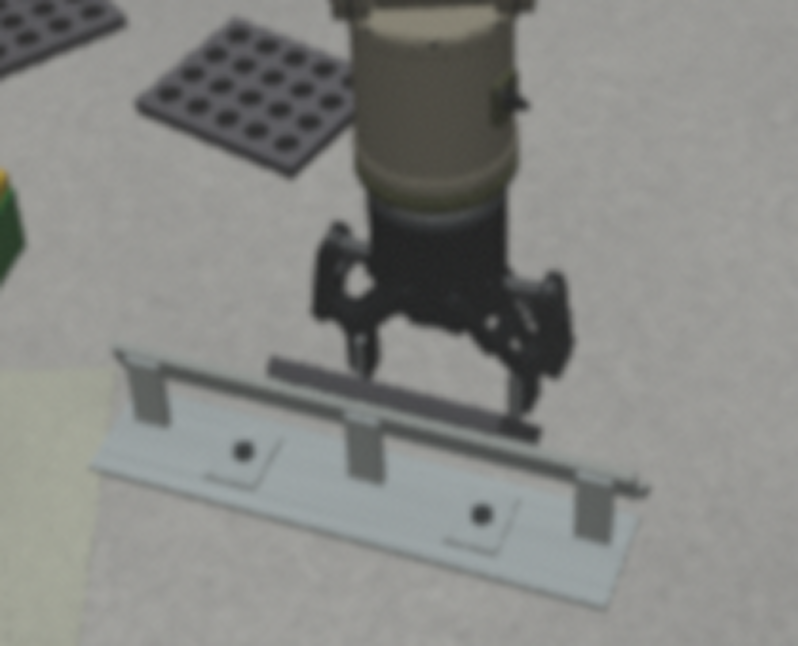

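The tray is now close to edge-on to the camera (crop (270,365) to (538,438)), with a few millimetres left. I'll use 0.5–1 mm steps.

Call:
{"api": "move_arm", "payload": {"increments": [{"x": 0.001, "y": 0, "z": 0, "twist": 0, "fingers": -1}, {"x": 0.002, "y": 0, "z": 0, "twist": 0, "fingers": -1}, {"x": 0.003, "y": 0, "z": 0, "twist": 0, "fingers": -1}, {"x": 0.003, "y": 0, "z": 0, "twist": 0, "fingers": -1}]}}

```text
time_s: 7.78
tool_pos: [0.6155, -0.0204, -0.0095]
orientation: [0.998, -0.058, 0.0, 0.0]
ft_force: [-1.5, 0.2, -0.7]
gripper_width: 0.0854
```

Call:
{"api": "move_arm", "payload": {"increments": [{"x": 0.0005, "y": 0, "z": 0, "twist": 0, "fingers": -1}, {"x": 0.001, "y": 0, "z": 0, "twist": 0, "fingers": -1}, {"x": 0.001, "y": 0, "z": 0, "twist": 0, "fingers": -1}]}}

```text
time_s: 8.03
tool_pos: [0.6164, -0.0204, -0.0095]
orientation: [0.998, -0.058, 0.0, 0.0]
ft_force: [-0.6, -0.4, -0.1]
gripper_width: 0.0853
```

Call:
{"api": "move_arm", "payload": {"increments": [{"x": 0.0005, "y": 0, "z": 0, "twist": 0, "fingers": -1}, {"x": 0.001, "y": 0, "z": 0, "twist": 0, "fingers": -1}, {"x": 0.001, "y": 0, "z": 0, "twist": 0, "fingers": -1}]}}

```text
time_s: 8.28
tool_pos: [0.6173, -0.0206, -0.0095]
orientation: [0.998, -0.058, -0.0, 0.0]
ft_force: [-2.0, 0.6, 0.4]
gripper_width: 0.0853
```

```bash
python3 -c "
from k import *
rep()"
```

```text
t8.28 sf=-0.0273 q=0.0492 z=-0.0095 yaw-TH=-0.0032 tilt=-1.0000 F_s=-2.07 F_q=0.33 F_z=0.41 w=0.0853
```

Call:
{"api": "move_arm", "payload": {"increments": [{"x": 0.0005, "y": 0, "z": 0, "twist": 0, "fingers": -1}, {"x": 0.001, "y": 0, "z": 0, "twist": 0, "fingers": -1}, {"x": 0.001, "y": 0, "z": 0, "twist": 0, "fingers": -1}]}}

```text
time_s: 8.53
tool_pos: [0.6176, -0.0206, -0.0097]
orientation: [0.998, -0.058, -0.001, 0.0]
ft_force: [-6.0, 1.0, 1.5]
gripper_width: 0.0855
```

Call:
{"api": "move_arm", "payload": {"increments": [{"x": 0.0005, "y": 0, "z": 0, "twist": 0, "fingers": -1}, {"x": 0.001, "y": 0, "z": 0, "twist": 0, "fingers": -1}, {"x": 0.001, "y": 0, "z": 0, "twist": 0, "fingers": -1}]}}

```text
time_s: 8.78
tool_pos: [0.6177, -0.0206, -0.0098]
orientation: [0.998, -0.058, -0.002, 0.0]
ft_force: [-9.3, 0.2, 3.8]
gripper_width: 0.0856
```

```bash
python3 -c "
from k import *
rep()"
```

```text
t8.78 sf=-0.0269 q=0.0492 z=-0.0098 yaw-TH=-0.0030 tilt=-1.0000 F_s=-9.22 F_q=-0.86 F_z=3.83 w=0.0856
```

Hard stop reached: the TCP holds still and the force rose to 9 N. I'll back off a little to about 5 N and hold.

Call:
{"api": "move_arm", "payload": {"increments": [{"x": -0.0007, "y": 0, "z": 0, "twist": 0, "fingers": -1}, {"x": -0.0007, "y": 0, "z": 0, "twist": 0, "fingers": -1}, {"x": -0.0007, "y": 0, "z": 0, "twist": 0, "fingers": -1}]}}

```text
time_s: 9.03
tool_pos: [0.6177, -0.0205, -0.0097]
orientation: [0.998, -0.058, -0.001, 0.0]
ft_force: [-6.7, 0.1, 2.3]
gripper_width: 0.0854
```

```bash
python3 -c "
from k import *
rep()
snap('scene','s9.png',(175,345,190,400),3.8);rep()"
```

```text
t9.03 sf=-0.0270 q=0.0492 z=-0.0097 yaw-TH=-0.0030 tilt=-1.0000 F_s=-6.67 F_q=-0.70 F_z=2.26 w=0.0854
t9.08 sf=-0.0270 q=0.0492 z=-0.0097 yaw-TH=-0.0031 tilt=-1.0000 F_s=-7.02 F_q=-0.15 F_z=2.92 w=0.0851
```

View pics/s9.png

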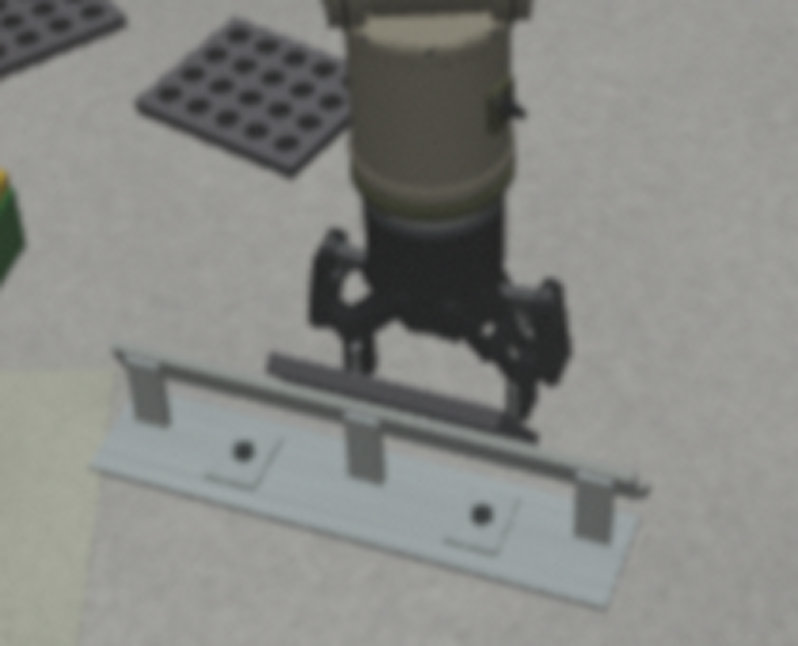

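Run:
```python
from k import *
def px(sf,q,z):
    w=np.append((sf+F)*KX+q*KY,z); a=proj('scene',w); return np.round([(a[1]+.5-190)*3.8-.5,(a[0]+.5-175)*3.8-.5],0)
for d in (0,-.004):
    for ang in (54,50,46):
        a=np.radians(ang); c,s=np.cos(a),np.sin(a)
        print(d,ang,[px(d+.11*c,q,.11*s) for q in(-.0145,.1155)],[px(d+.11*c-.012*s,q,.11*s+.012*c) for q in(-.0145,.1155)])
print(px(.044,-.118,.06),px(.044,.182,.06))
```

```text
0 54 [array([260., 380.]), array([496., 440.])] [array([266., 358.]), array([502., 417.])]
0 50 [array([256., 394.]), array([492., 454.])] [array([262., 372.]), array([498., 431.])]
0 46 [array([253., 408.]), array([489., 469.])] [array([258., 386.]), array([494., 446.])]
-0.004 54 [array([263., 374.]), array([499., 434.])] [array([269., 352.]), array([505., 411.])]
-0.004 50 [array([259., 389.]), array([495., 449.])] [array([265., 366.]), array([501., 426.])]
-0.004 46 [array([256., 403.]), array([491., 463.])] [array([261., 381.]), array([497., 440.])]
[107. 346.] [632. 479.]
```

Run:
```python
import cv2
i=cv2.imread('pics/s9.png'); cv2.imwrite('pics/s9c.png',cv2.resize(i[320:480,230:580],None,fx=2.2,fy=2.2))
```

```text
(no output)
```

View pics/s9c.png

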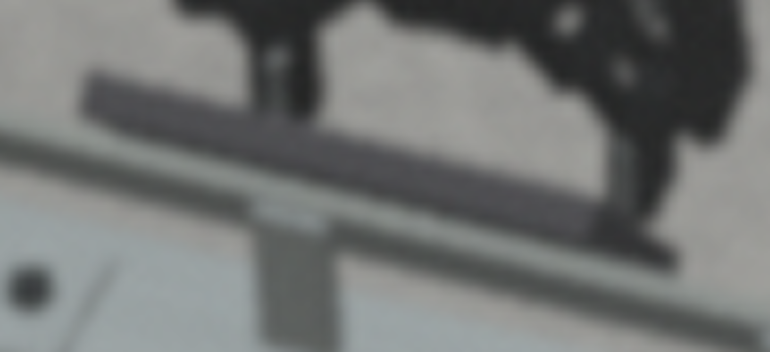

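The observed upper corners (crop (271,353) and (266,372)) match the predicted full lean of 54° with the foot 4 mm nearer than I first measured. The press was held at about 7 N for over 0.5 s. Next I retreat and rise.

```bash
sed -i 's/F=0.643/F=0.639/' k.py; python3 -c "
from k import *
rep(); print(st()[0]['joint_pos'].round(3))"
```

```text
t9.08 sf=-0.0230 q=0.0492 z=-0.0097 yaw-TH=-0.0031 tilt=-1.0000 F_s=-7.02 F_q=-0.15 F_z=2.92 w=0.0851
[ 0.333  0.606 -0.481  1.674  0.331  0.946 -1.958]
```

Call:
{"api": "move_arm", "payload": {"increments": [{"x": -0.002, "y": 0, "z": 0, "twist": 0, "fingers": -1}, {"x": -0.01, "y": 0, "z": 0, "twist": 0, "fingers": -1}, {"x": -0.03, "y": 0, "z": 0, "twist": 0, "fingers": -1}, {"x": -0.06, "y": 0, "z": 0, "twist": 0, "fingers": -1}, {"x": -0.07, "y": 0, "z": -0.02, "twist": 0, "fingers": -1}]}}

```text
time_s: 9.5
tool_pos: [0.5433, -0.0123, 0.0072]
orientation: [0.998, -0.058, -0.003, 0.0]
ft_force: [-0.9, -1.1, 0.0]
gripper_width: 0.0853
```

```bash
python3 -c "
from k import *
rep()
snap('scene','s10.png',(175,345,190,400),3.8)"
```

```text
t9.50 sf=-0.0978 q=0.0491 z=0.0072 yaw-TH=-0.0026 tilt=-1.0000 F_s=-0.74 F_q=-1.15 F_z=0.03 w=0.0853
```

View pics/s10.png

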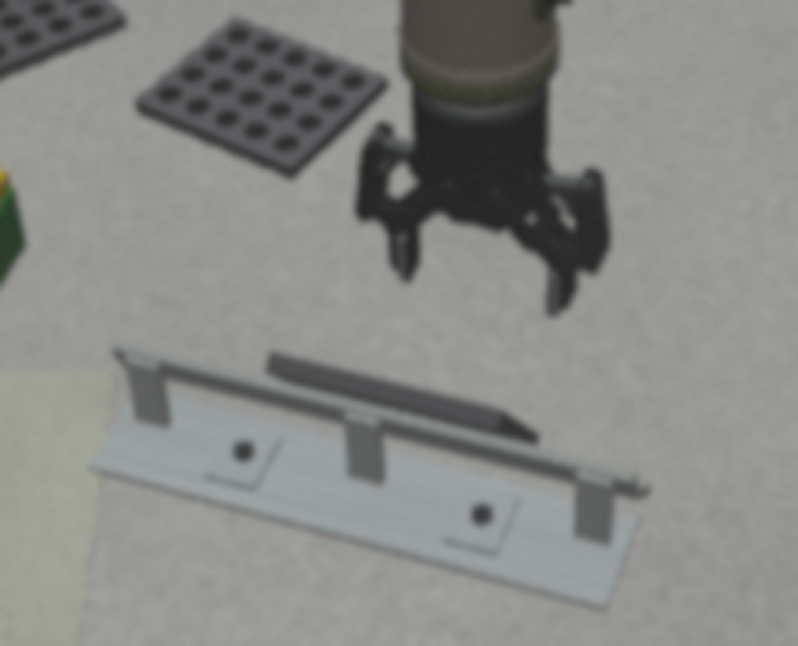

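The tray stays leaning on its own (crop (270,355) to (538,440)). I'll rise and turn the gripper 90° so that the jaws run along the kerb's x axis.

Call:
{"api": "move_arm", "payload": {"increments": [{"x": 0, "y": 0, "z": -0.035, "twist": 0, "fingers": -1}, {"x": 0, "y": 0, "z": -0.07, "twist": -0.06, "fingers": -1}, {"x": 0, "y": 0, "z": -0.105, "twist": -0.18, "fingers": -1}, {"x": 0, "y": 0, "z": -0.14, "twist": -0.3, "fingers": -1}, {"x": 0, "y": 0, "z": -0.14, "twist": -0.42, "fingers": -1}]}}

```text
time_s: 9.97
tool_pos: [0.5526, -0.0121, 0.158]
orientation: [0.988, 0.154, 0.005, 0.002]
ft_force: [1.3, -0.2, 0.2]
gripper_width: 0.0852
```

Call:
{"api": "move_arm", "payload": {"increments": [{"x": 0, "y": 0, "z": 0, "twist": -0.12, "fingers": -1}, {"x": 0, "y": 0, "z": 0, "twist": -0.24, "fingers": -1}, {"x": 0, "y": 0, "z": 0, "twist": -0.36, "fingers": -1}, {"x": 0, "y": 0, "z": 0, "twist": -0.48, "fingers": -1}, {"x": 0, "y": 0, "z": 0, "twist": -0.6, "fingers": -1}]}}

```text
time_s: 10.38
tool_pos: [0.5492, -0.0126, 0.1509]
orientation: [0.898, 0.439, 0.001, 0.001]
ft_force: [0.1, -0.2, 1.0]
gripper_width: 0.0854
```

```bash
python3 -c "
from k import *
rep(); print(st()[0]['joint_pos'].round(3))"
```

```text
t10.38 sf=-0.0919 q=0.0494 z=0.1509 yaw-TH=1.0227 tilt=-1.0000 F_s=0.13 F_q=-0.23 F_z=0.98 w=0.0854
[ 0.563  0.31  -0.729  1.736  0.222  1.178 -0.889]
```

Call:
{"api": "move_arm", "payload": {"increments": [{"x": 0, "y": 0, "z": 0, "twist": -0.12, "fingers": -1}, {"x": 0, "y": 0, "z": 0, "twist": -0.24, "fingers": -1}, {"x": 0, "y": 0, "z": 0, "twist": -0.36, "fingers": -1}, {"x": 0, "y": 0, "z": 0, "twist": -0.48, "fingers": -1}, {"x": 0, "y": 0, "z": 0, "twist": -0.55, "fingers": -1}]}}

```text
time_s: 10.8
tool_pos: [0.5492, -0.0126, 0.1508]
orientation: [0.745, 0.667, 0.0, 0.001]
ft_force: [0.3, 0.0, -1.2]
gripper_width: 0.0856
```

Call:
{"api": "move_arm", "payload": {"increments": [{"x": 0, "y": 0, "z": 0, "twist": 0, "fingers": -1}]}}

```text
time_s: 10.88
tool_pos: [0.5492, -0.0126, 0.1508]
orientation: [0.746, 0.666, 0.0, 0.001]
ft_force: [-0.5, 0.8, -0.5]
gripper_width: 0.0854
```

```bash
python3 -c "
from k import *
rep(); print(st()[0]['joint_pos'].round(3)); to(.062,.051,.13)"
```

```text
t10.88 sf=-0.0919 q=0.0494 z=0.1508 yaw-TH=1.5700 tilt=-1.0000 F_s=-0.56 F_q=0.76 F_z=-0.54 w=0.0854
[ 0.63   0.332 -0.814  1.733  0.259  1.187 -0.368]
tool inc [0.0017 0.1539 0.0209]
```

Call:
{"api": "move_arm", "payload": {"increments": [{"x": 0, "y": 0.032, "z": 0, "twist": 0, "fingers": -1}, {"x": 0, "y": 0.065, "z": 0, "twist": 0, "fingers": -1}, {"x": 0, "y": 0.1, "z": 0, "twist": 0, "fingers": -1}, {"x": 0.001, "y": 0.135, "z": 0, "twist": 0, "fingers": -1}, {"x": 0.001, "y": 0.153, "z": 0, "twist": 0, "fingers": -1}]}}

```text
time_s: 11.3
tool_pos: [0.7038, -0.0302, 0.1499]
orientation: [0.749, 0.663, 0.0, 0.0]
ft_force: [-0.1, 0.5, 0.5]
gripper_width: 0.0854
```

Call:
{"api": "move_arm", "payload": {"increments": [{"x": 0, "y": 0, "z": 0.01, "twist": 0, "fingers": -1}, {"x": 0, "y": 0, "z": 0.025, "twist": 0, "fingers": -1}, {"x": 0, "y": 0, "z": 0.04, "twist": 0, "fingers": -1}, {"x": 0, "y": 0, "z": 0.04, "twist": 0, "fingers": -1}]}}

```text
time_s: 11.63
tool_pos: [0.6983, -0.0296, 0.1061]
orientation: [0.747, 0.664, -0.002, -0.002]
ft_force: [-0.4, -1.3, -0.3]
gripper_width: 0.0854
```

```bash
python3 -c "
from k import *
rep(); to(.062,.051,.062)
snap('scene','s11.png',(175,345,190,400),3.8)"
```

```text
t11.63 sf=0.0582 q=0.0493 z=0.1061 yaw-TH=1.5666 tilt=-1.0000 F_s=-0.25 F_q=-1.34 F_z=-0.27 w=0.0854
tool inc [0.0018 0.0041 0.0441]
```

View pics/s11.png

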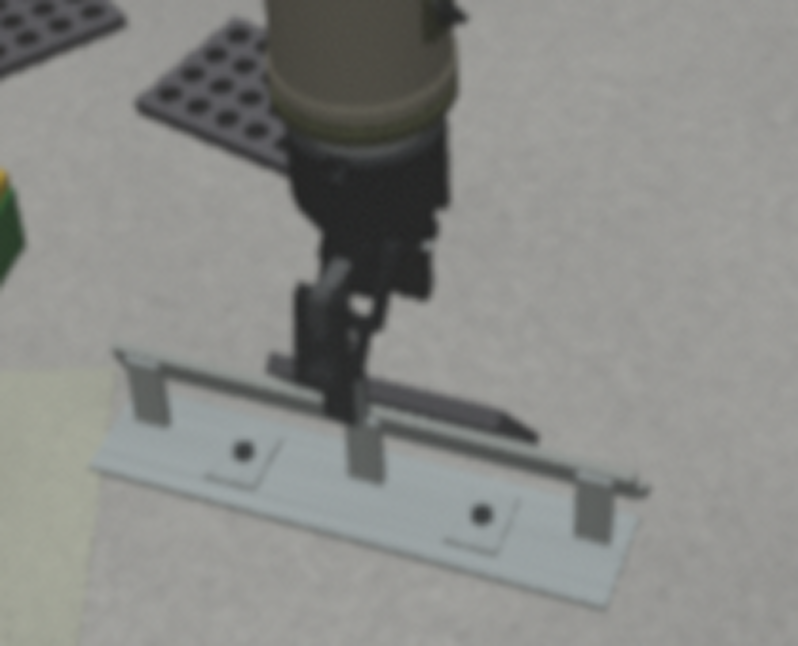

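The rear finger (crop (345,418)) is beyond the kerb's top edge and the tray edge is between the jaws. I'll descend to straddle.

Call:
{"api": "move_arm", "payload": {"increments": [{"x": 0.001, "y": 0.004, "z": 0.012, "twist": 0, "fingers": -1}, {"x": 0.001, "y": 0.004, "z": 0.026, "twist": 0, "fingers": -1}, {"x": 0.001, "y": 0.004, "z": 0.04, "twist": 0, "fingers": -1}, {"x": 0.001, "y": 0.004, "z": 0.044, "twist": 0, "fingers": -1}]}}

```text
time_s: 12.02
tool_pos: [0.7037, -0.0292, 0.0631]
orientation: [0.747, 0.665, -0.001, -0.001]
ft_force: [0.1, 0.1, -0.6]
gripper_width: 0.085
```

```bash
python3 -c "
from k import *
rep(); to(.062,.051,.062)
snap('scene','s12.png',(175,345,190,400),3.8)"
```

```text
t12.02 sf=0.0635 q=0.0504 z=0.0631 yaw-TH=1.5668 tilt=-1.0000 F_s=0.11 F_q=0.09 F_z=-0.63 w=0.0850
tool inc [ 0.0006 -0.0015  0.0011]
```

View pics/s12.png

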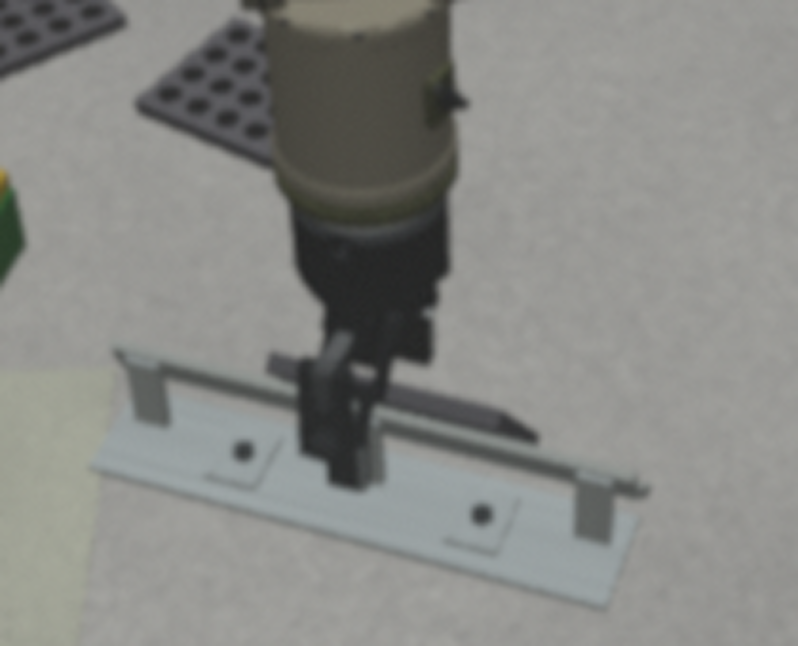

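Call:
{"api": "move_arm", "payload": {"increments": [{"x": 0, "y": -0.006, "z": -0.003, "twist": 0, "fingers": -0.2}, {"x": 0, "y": -0.012, "z": -0.003, "twist": 0, "fingers": -0.2}, {"x": 0, "y": -0.0135, "z": -0.003, "twist": 0, "fingers": -0.2}, {"x": 0, "y": -0.0135, "z": -0.003, "twist": 0, "fingers": -0.2}]}}

```text
time_s: 12.4
tool_pos: [0.6917, -0.0273, 0.0706]
orientation: [0.747, 0.665, 0.0, 0.001]
ft_force: [-0.8, 0.6, 0.0]
gripper_width: 0.0514
```

```bash
python3 -c "
from k import *
rep()"
```

```text
t12.40 sf=0.0514 q=0.0509 z=0.0706 yaw-TH=1.5669 tilt=-1.0000 F_s=-0.89 F_q=0.51 F_z=0.04 w=0.0514
```

Call:
{"api": "move_arm", "payload": {"increments": [{"x": 0, "y": -0.004, "z": 0, "twist": 0, "fingers": -0.2}, {"x": 0, "y": -0.008, "z": 0, "twist": 0, "fingers": -0.2}, {"x": 0, "y": -0.012, "z": 0, "twist": 0, "fingers": -0.2}, {"x": 0, "y": -0.016, "z": 0, "twist": 0, "fingers": -0.2}, {"x": 0, "y": -0.02, "z": 0, "twist": 0, "fingers": -0.2}]}}

```text
time_s: 12.82
tool_pos: [0.6717, -0.025, 0.0697]
orientation: [0.747, 0.665, 0.0, 0.0]
ft_force: [-0.1, -1.0, 0.5]
gripper_width: 0.0511
```

```bash
python3 -c "
from k import *
rep()
snap('scene','s13.png',(175,345,190,400),3.8)"
```

```text
t12.82 sf=0.0313 q=0.0509 z=0.0697 yaw-TH=1.5668 tilt=-1.0000 F_s=-0.01 F_q=-0.98 F_z=0.47 w=0.0511
```

View pics/s13.png

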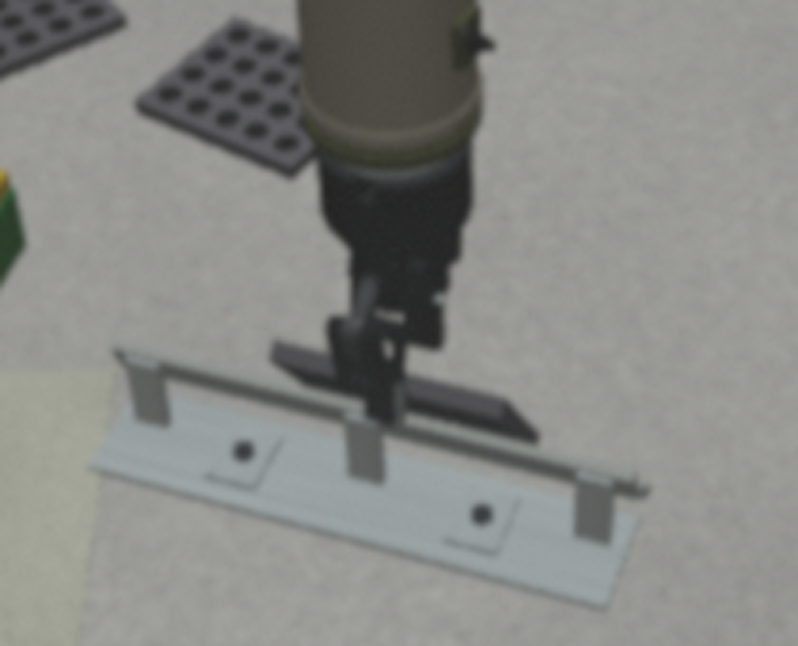

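The tray's upper edge has come off the kerb top and is following the rear finger (crop (275,350) to (510,405)). I'll keep pulling.

Call:
{"api": "move_arm", "payload": {"increments": [{"x": 0, "y": -0.005, "z": 0, "twist": 0, "fingers": -0.2}, {"x": 0, "y": -0.01, "z": 0, "twist": 0, "fingers": -0.2}, {"x": 0, "y": -0.015, "z": 0, "twist": 0, "fingers": -0.2}, {"x": 0, "y": -0.02, "z": 0, "twist": 0, "fingers": -0.2}, {"x": 0, "y": -0.025, "z": 0, "twist": 0, "fingers": -0.2}]}}

```text
time_s: 13.28
tool_pos: [0.6465, -0.022, 0.0695]
orientation: [0.747, 0.665, -0.0, -0.0]
ft_force: [0.4, 0.5, 0.9]
gripper_width: 0.0515
```

```bash
python3 -c "
from k import *
rep()"
```

```text
t13.28 sf=0.0058 q=0.0511 z=0.0695 yaw-TH=1.5669 tilt=-1.0000 F_s=0.32 F_q=0.56 F_z=0.86 w=0.0515
```

Call:
{"api": "move_arm", "payload": {"increments": [{"x": 0, "y": -0.005, "z": 0, "twist": 0, "fingers": -0.2}, {"x": 0, "y": -0.01, "z": 0, "twist": 0, "fingers": -0.2}, {"x": 0, "y": -0.015, "z": 0, "twist": 0, "fingers": -0.2}, {"x": 0, "y": -0.02, "z": 0, "twist": 0, "fingers": -0.2}, {"x": 0, "y": -0.025, "z": 0, "twist": 0, "fingers": -0.2}]}}

```text
time_s: 13.7
tool_pos: [0.6217, -0.0191, 0.0695]
orientation: [0.747, 0.665, -0.0, 0.0]
ft_force: [0.3, 0.6, 0.3]
gripper_width: 0.0511
```

```bash
python3 -c "
from k import *
rep()
snap('scene','s14.png',(175,345,190,400),3.8)"
```

```text
t13.70 sf=-0.0191 q=0.0511 z=0.0695 yaw-TH=1.5668 tilt=-1.0000 F_s=0.23 F_q=0.63 F_z=0.31 w=0.0511
```

View pics/s14.png

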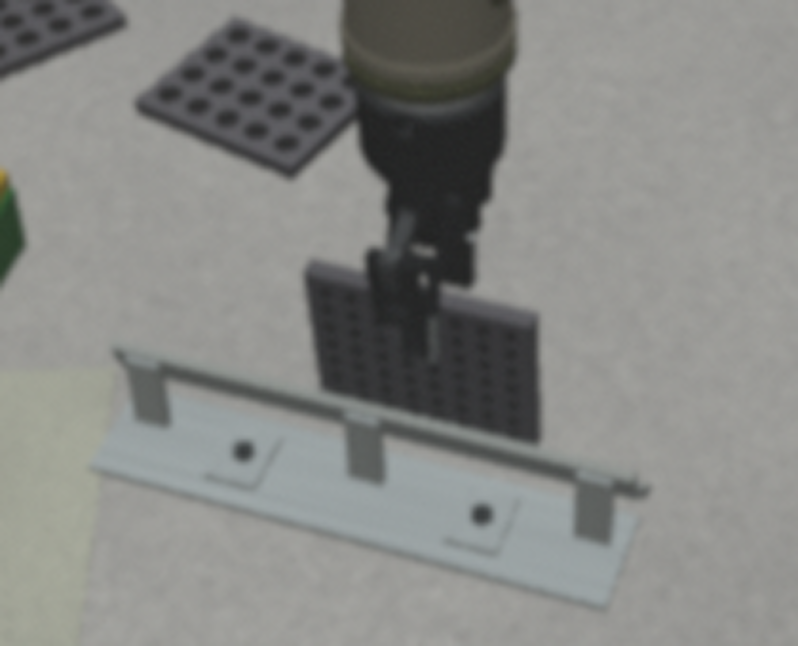

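The tray is nearly upright and its small-holed face is visible (crop (310,265) to (540,440)). I'll tip it past upright slowly.

Call:
{"api": "move_arm", "payload": {"increments": [{"x": 0, "y": -0.004, "z": 0, "twist": 0, "fingers": -0.2}, {"x": 0, "y": -0.008, "z": 0, "twist": 0, "fingers": -0.2}, {"x": 0, "y": -0.012, "z": 0, "twist": 0, "fingers": -0.2}, {"x": 0, "y": -0.016, "z": 0, "twist": 0, "fingers": -0.2}, {"x": 0, "y": -0.02, "z": 0, "twist": 0, "fingers": -0.2}]}}

```text
time_s: 14.17
tool_pos: [0.602, -0.0168, 0.0695]
orientation: [0.747, 0.665, -0.0, 0.0]
ft_force: [0.1, 1.3, 0.3]
gripper_width: 0.0513
```

```bash
python3 -c "
from k import *
rep()"
```

```text
t14.17 sf=-0.0389 q=0.0512 z=0.0695 yaw-TH=1.5669 tilt=-1.0000 F_s=-0.05 F_q=1.27 F_z=0.29 w=0.0513
```

Call:
{"api": "move_arm", "payload": {"increments": [{"x": 0, "y": -0.004, "z": 0, "twist": 0, "fingers": -0.2}, {"x": 0, "y": -0.008, "z": 0, "twist": 0, "fingers": -0.2}, {"x": 0, "y": -0.012, "z": 0, "twist": 0, "fingers": -0.2}, {"x": 0, "y": -0.012, "z": 0, "twist": 0, "fingers": -0.2}, {"x": 0, "y": -0.012, "z": 0, "twist": 0, "fingers": -0.2}]}}

```text
time_s: 14.58
tool_pos: [0.5904, -0.0154, 0.0696]
orientation: [0.747, 0.665, -0.0, 0.0]
ft_force: [-0.6, -0.2, 1.0]
gripper_width: 0.0512
```

```bash
python3 -c "
from k import *
rep()
snap('scene','s15.png',(175,345,190,400),3.8)"
```

```text
t14.58 sf=-0.0507 q=0.0512 z=0.0696 yaw-TH=1.5668 tilt=-1.0000 F_s=-0.56 F_q=-0.29 F_z=1.02 w=0.0512
```

View pics/s15.png

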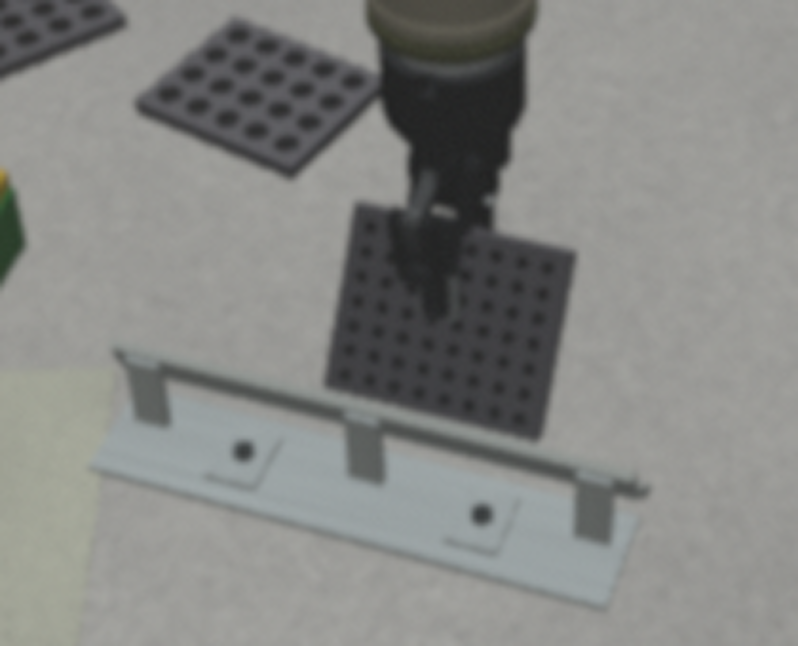

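The tray has tipped past upright and rests on the front finger, small holes facing the kerb (crop (355,205) to (540,438)). I'll lower it along its arc.

Call:
{"api": "move_arm", "payload": {"increments": [{"x": 0, "y": -0.004, "z": 0.003, "twist": 0, "fingers": -0.2}, {"x": 0, "y": -0.008, "z": 0.006, "twist": 0, "fingers": -0.2}, {"x": 0, "y": -0.012, "z": 0.009, "twist": 0, "fingers": -0.2}, {"x": 0, "y": -0.016, "z": 0.012, "twist": 0, "fingers": -0.2}, {"x": 0, "y": -0.02, "z": 0.015, "twist": 0, "fingers": -0.2}]}}

```text
time_s: 15.05
tool_pos: [0.57, -0.013, 0.054]
orientation: [0.747, 0.665, -0.0, -0.0]
ft_force: [-0.1, 0.5, -0.7]
gripper_width: 0.0511
```

```bash
python3 -c "
from k import *
rep()
snap('scene','s16.png',(175,345,190,400),3.8)"
```

```text
t15.05 sf=-0.0712 q=0.0513 z=0.0540 yaw-TH=1.5668 tilt=-1.0000 F_s=-0.11 F_q=0.46 F_z=-0.67 w=0.0511
```

View pics/s16.png

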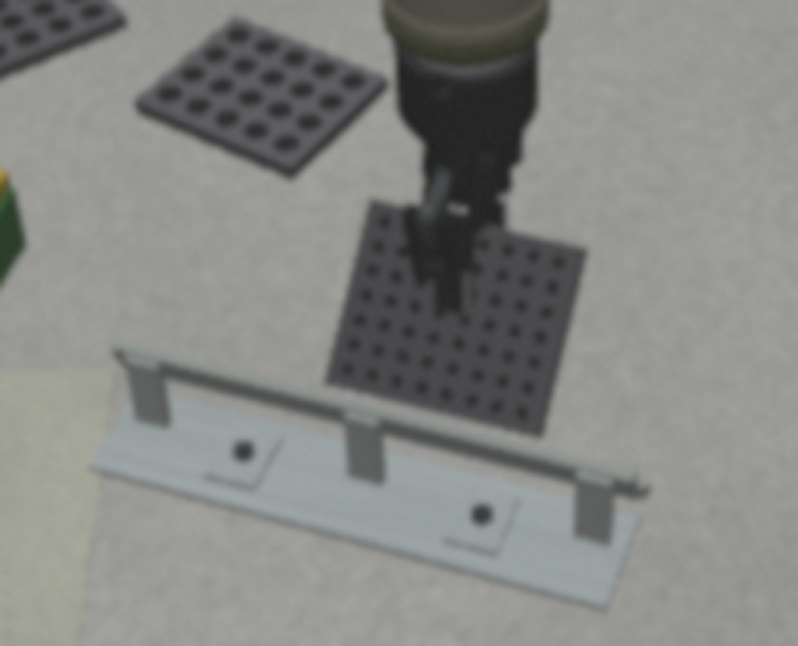

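The tray follows the front finger down (upper edge at crop (372,202) to (585,250)). I'll widen the jaws while lowering.

Call:
{"api": "move_arm", "payload": {"increments": [{"x": 0, "y": 0, "z": 0.002, "twist": 0, "fingers": -0.5}, {"x": 0, "y": 0, "z": 0.008, "twist": 0, "fingers": -0.8}, {"x": 0, "y": 0, "z": 0.018, "twist": 0, "fingers": -1}, {"x": 0, "y": 0, "z": 0.028, "twist": 0, "fingers": -1}, {"x": 0, "y": 0, "z": 0.036, "twist": 0, "fingers": -1}]}}

```text
time_s: 15.52
tool_pos: [0.5703, -0.0132, 0.0169]
orientation: [0.747, 0.665, -0.0, -0.0]
ft_force: [0.7, -0.3, 0.7]
gripper_width: 0.0852
```

```bash
python3 -c "
from k import *
rep()
snap('scene','s17.png',(175,345,190,400),3.8)"
```

```text
t15.52 sf=-0.0708 q=0.0512 z=0.0169 yaw-TH=1.5667 tilt=-1.0000 F_s=0.77 F_q=-0.25 F_z=0.74 w=0.0852
```

View pics/s17.png

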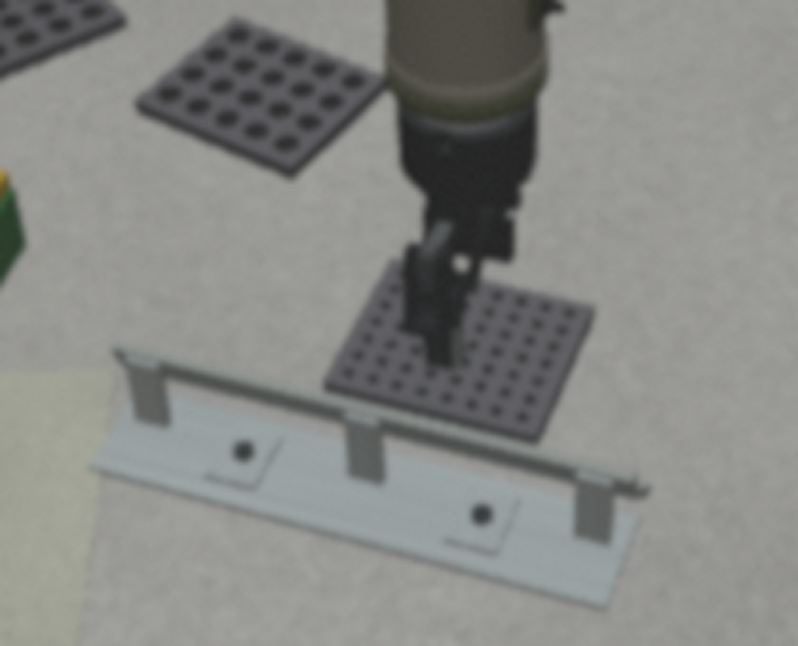

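```bash
cat > c38.py <<'E'
from k import *
import sys
def S(u,v): return ((v+.5)/3.8-.5+175,(u+.5)/3.8-.5+190)
def m(pts,z=.012):
    P=[]
    for uv in pts:
        p=onz('scene',*S(*uv),z); P.append([p[:2]@KX-F,p[:2]@KY]); print(np.round(P[-1],4))
    P=np.array(P); print('len x',np.linalg.norm(P[0]-P[3]),np.linalg.norm(P[1]-P[2]),'y',np.linalg.norm(P[0]-P[1]),np.linalg.norm(P[3]-P[2]),'c',P.mean(0))
E
python3 -c "
from c38 import *
m([(392,260),(596,310),(538,437),(326,385)])"
```

```text
[-0.1124 -0.0131]
[-0.1105  0.1165]
[-0.0048  0.1147]
[-0.0038 -0.012 ]
len x 0.108576329612628 0.10577566415221165 y 0.12960723496208917 0.12671413666657286 c [-0.05786581  0.05154922]
```

The tray appears flat, small holes up: the near edge measures about −0.112, the far edge about −0.004 from the foot, square within about 0.015 rad. I'll retreat upward, turn back and push from behind with both fingers.

Call:
{"api": "move_arm", "payload": {"increments": [{"x": 0, "y": -0.006, "z": 0, "twist": 0, "fingers": -1}, {"x": 0, "y": -0.012, "z": -0.005, "twist": 0, "fingers": -1}, {"x": 0, "y": -0.02, "z": -0.03, "twist": 0, "fingers": -1}, {"x": 0, "y": -0.04, "z": -0.065, "twist": 0, "fingers": -1}, {"x": 0, "y": -0.07, "z": -0.09, "twist": 0.06, "fingers": -1}]}}

```text
time_s: 15.98
tool_pos: [0.5019, -0.0043, 0.111]
orientation: [0.767, 0.642, 0.001, 0.0]
ft_force: [0.7, 0.4, 1.8]
gripper_width: 0.0854
```

Call:
{"api": "move_arm", "payload": {"increments": [{"x": 0, "y": -0.02, "z": 0, "twist": 0.12, "fingers": -1}, {"x": 0, "y": -0.04, "z": 0, "twist": 0.24, "fingers": -1}, {"x": 0, "y": -0.06, "z": 0, "twist": 0.36, "fingers": -1}, {"x": 0, "y": -0.06, "z": 0, "twist": 0.48, "fingers": -1}, {"x": 0, "y": -0.06, "z": 0, "twist": 0.6, "fingers": -1}]}}

```text
time_s: 16.4
tool_pos: [0.4411, 0.0055, 0.1093]
orientation: [0.923, 0.384, 0.0, 0.001]
ft_force: [1.1, -0.5, 0.9]
gripper_width: 0.0856
```

Call:
{"api": "move_arm", "payload": {"increments": [{"x": 0, "y": 0, "z": 0, "twist": 0.12, "fingers": -1}, {"x": 0, "y": 0, "z": 0, "twist": 0.24, "fingers": -1}, {"x": 0, "y": 0, "z": 0, "twist": 0.36, "fingers": -1}, {"x": 0, "y": 0, "z": 0, "twist": 0.48, "fingers": -1}, {"x": 0, "y": 0, "z": 0, "twist": 0.6, "fingers": -1}]}}

```text
time_s: 16.82
tool_pos: [0.4418, 0.0058, 0.1092]
orientation: [0.996, 0.094, 0.001, 0.001]
ft_force: [-0.1, -0.6, 0.3]
gripper_width: 0.0853
```

```bash
python3 -c "
from k import *
rep(); to(-.15,.051,.01)
snap('scene','s18.png',(175,345,190,400),3.8)"
```

```text
t16.82 sf=-0.2006 q=0.0556 z=0.1092 yaw-TH=0.3012 tilt=-1.0000 F_s=-0.00 F_q=-0.60 F_z=0.26 w=0.0853
tool inc [0.0469 0.0193 0.0992]
```

View pics/s18.png

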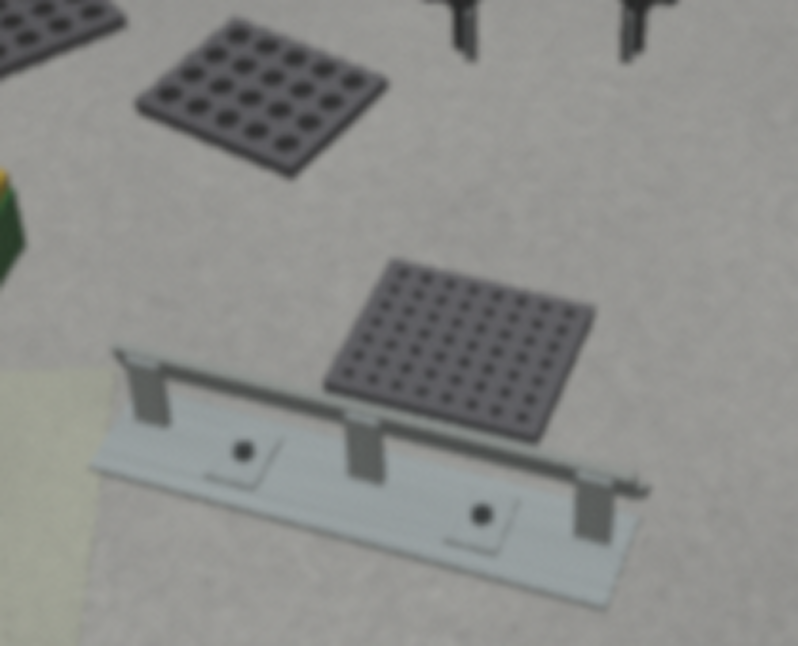

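The tray lies flat, small holes up, square to the kerb and free (corners crop (392,260), (596,310), (538,437), (326,385)). I'll finish turning and descend behind it.

Call:
{"api": "move_arm", "payload": {"increments": [{"x": 0, "y": 0, "z": 0, "twist": 0.12, "fingers": -1}, {"x": 0, "y": 0, "z": 0, "twist": 0.24, "fingers": -1}, {"x": 0, "y": 0, "z": 0, "twist": 0.3, "fingers": -1}, {"x": 0, "y": 0, "z": 0, "twist": 0.3, "fingers": -1}]}}

```text
time_s: 17.2
tool_pos: [0.4419, 0.0058, 0.109]
orientation: [0.999, -0.053, 0.0, 0.0]
ft_force: [-0.5, -0.7, -0.5]
gripper_width: 0.0853
```

```bash
python3 -c "
from k import *
rep(); to(-.15,.051,-.0095)"
```

```text
t17.20 sf=-0.2005 q=0.0556 z=0.1090 yaw-TH=0.0070 tilt=-1.0000 F_s=-0.45 F_q=-0.72 F_z=-0.52 w=0.0853
tool inc [0.0504 0.0049 0.1186]
```

Call:
{"api": "move_arm", "payload": {"increments": [{"x": 0.01, "y": 0.005, "z": 0.035, "twist": 0.008, "fingers": -1}, {"x": 0.02, "y": 0.005, "z": 0.07, "twist": 0.008, "fingers": -1}, {"x": 0.03, "y": 0.005, "z": 0.1, "twist": 0.008, "fingers": -1}, {"x": 0.04, "y": 0.005, "z": 0.112, "twist": 0.008, "fingers": -1}, {"x": 0.045, "y": 0.005, "z": 0.115, "twist": 0.008, "fingers": -1}]}}

```text
time_s: 17.62
tool_pos: [0.4854, -0.0039, -0.0086]
orientation: [0.998, -0.055, -0.002, -0.0]
ft_force: [-0.6, -0.2, 0.9]
gripper_width: 0.0852
```

```bash
python3 -c "
from k import *
rep(); to(-.15,.051,-.0085)"
```

```text
t17.62 sf=-0.1563 q=0.0508 z=-0.0086 yaw-TH=0.0032 tilt=-1.0000 F_s=-0.56 F_q=-0.23 F_z=0.87 w=0.0852
tool inc [ 0.0063 -0.0002 -0.0001]
```

Call:
{"api": "move_arm", "payload": {"increments": [{"x": 0.003, "y": 0, "z": 0, "twist": 0, "fingers": -1}, {"x": 0.006, "y": 0, "z": 0, "twist": 0, "fingers": -1}, {"x": 0.009, "y": 0, "z": 0, "twist": 0, "fingers": -1}, {"x": 0.012, "y": 0, "z": 0.001, "twist": 0, "fingers": -1}, {"x": 0.015, "y": 0, "z": 0.001, "twist": 0, "fingers": -1}]}}

```text
time_s: 18.03
tool_pos: [0.5018, -0.006, -0.0067]
orientation: [0.998, -0.057, 0.001, 0.0]
ft_force: [-0.2, -0.7, -0.6]
gripper_width: 0.0853
```

Call:
{"api": "move_arm", "payload": {"increments": [{"x": 0.001, "y": 0, "z": 0, "twist": 0, "fingers": -1}, {"x": 0.002, "y": 0, "z": 0, "twist": 0, "fingers": -1}, {"x": 0.003, "y": 0, "z": 0, "twist": 0, "fingers": -1}]}}

```text
time_s: 18.28
tool_pos: [0.5042, -0.0062, -0.0074]
orientation: [0.998, -0.057, 0.0, 0.0]
ft_force: [0.0, 0.3, 0.9]
gripper_width: 0.0854
```

```bash
python3 -c "
from k import *
rep()
snap('scene','s19.png',(175,345,190,400),3.8)"
```

```text
t18.28 sf=-0.1373 q=0.0507 z=-0.0074 yaw-TH=-0.0011 tilt=-1.0000 F_s=-0.01 F_q=0.29 F_z=0.92 w=0.0854
```

View pics/s19.png

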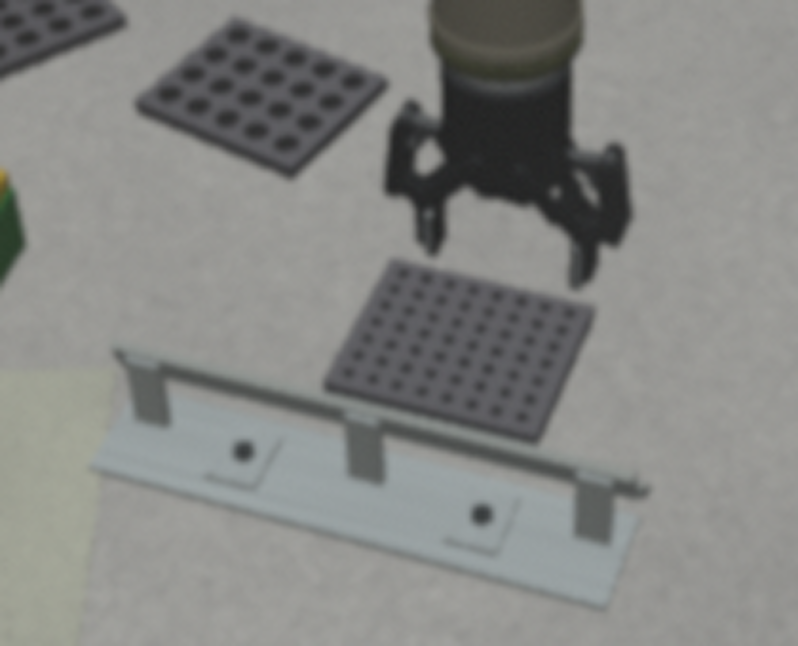

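Both fingers are just behind the near edge with a small gap (tips at crop (432,250) and (580,285)). I'll creep forward 1 mm per row.

Call:
{"api": "move_arm", "payload": {"increments": [{"x": 0.001, "y": 0, "z": 0.0015, "twist": 0, "fingers": -1}, {"x": 0.002, "y": 0, "z": 0.0015, "twist": 0, "fingers": -1}, {"x": 0.003, "y": 0, "z": 0.0015, "twist": 0, "fingers": -1}, {"x": 0.004, "y": 0, "z": 0.0015, "twist": 0, "fingers": -1}, {"x": 0.005, "y": 0, "z": 0.0015, "twist": 0, "fingers": -1}]}}

```text
time_s: 18.75
tool_pos: [0.5092, -0.0067, -0.009]
orientation: [0.998, -0.057, 0.0, 0.0]
ft_force: [-0.5, -0.5, -0.5]
gripper_width: 0.0854
```

```bash
python3 -c "
from k import *
rep()"
```

```text
t18.75 sf=-0.1323 q=0.0508 z=-0.0090 yaw-TH=-0.0011 tilt=-1.0000 F_s=-0.40 F_q=-0.58 F_z=-0.52 w=0.0854
```

Call:
{"api": "move_arm", "payload": {"increments": [{"x": 0.001, "y": 0, "z": 0, "twist": 0, "fingers": -1}, {"x": 0.002, "y": 0, "z": 0, "twist": 0, "fingers": -1}, {"x": 0.003, "y": 0, "z": 0, "twist": 0, "fingers": -1}]}}

```text
time_s: 19.0
tool_pos: [0.5122, -0.0071, -0.009]
orientation: [0.998, -0.057, 0.0, 0.0]
ft_force: [0.1, 0.3, 0.0]
gripper_width: 0.0854
```

```bash
python3 -c "
from k import *
rep()"
```

```text
t19.00 sf=-0.1292 q=0.0507 z=-0.0090 yaw-TH=-0.0013 tilt=-1.0000 F_s=0.07 F_q=0.31 F_z=0.01 w=0.0854
```

Call:
{"api": "move_arm", "payload": {"increments": [{"x": 0.001, "y": 0, "z": 0, "twist": 0, "fingers": -1}, {"x": 0.002, "y": 0, "z": 0, "twist": 0, "fingers": -1}]}}

```text
time_s: 19.17
tool_pos: [0.5142, -0.0073, -0.009]
orientation: [0.998, -0.057, 0.0, 0.0]
ft_force: [0.1, -0.0, 0.5]
gripper_width: 0.0854
```

Call:
{"api": "move_arm", "payload": {"increments": [{"x": 0.001, "y": 0, "z": 0, "twist": 0, "fingers": -1}, {"x": 0.002, "y": 0, "z": 0, "twist": 0, "fingers": -1}]}}

```text
time_s: 19.33
tool_pos: [0.5159, -0.0076, -0.0091]
orientation: [0.998, -0.057, -0.0, 0.0]
ft_force: [-1.9, 0.4, 1.2]
gripper_width: 0.0855
```

```bash
python3 -c "
from k import *
rep()
snap('scene','s20.png',(175,345,190,400),3.8)"
```

```text
t19.33 sf=-0.1255 q=0.0507 z=-0.0091 yaw-TH=-0.0013 tilt=-1.0000 F_s=-1.94 F_q=0.15 F_z=1.17 w=0.0855
```

View pics/s20.png

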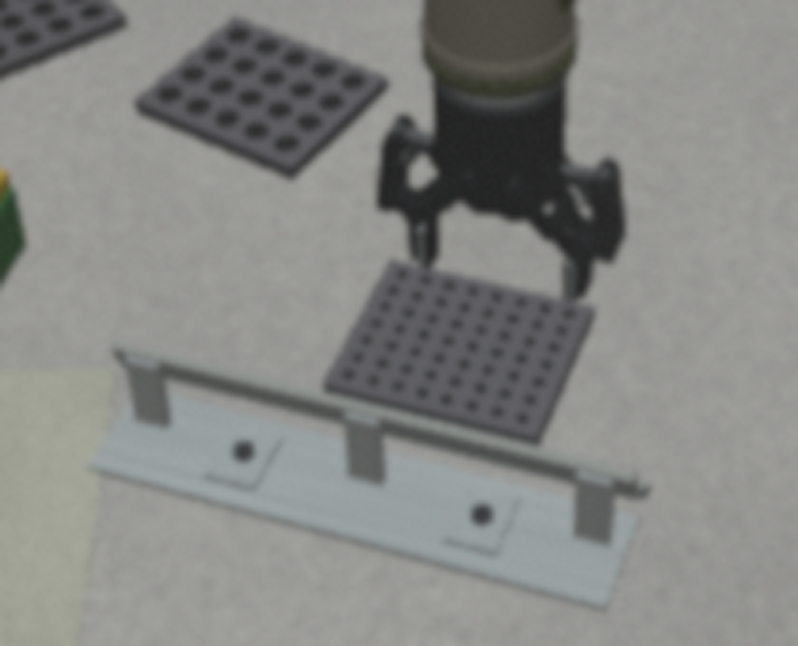

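The fingers have met the tray (2 N, bench friction). I estimate about 3 mm to the kerb foot, so I continue in half-millimetre steps.

Call:
{"api": "move_arm", "payload": {"increments": [{"x": 0.0005, "y": 0, "z": 0, "twist": 0, "fingers": -1}, {"x": 0.001, "y": 0, "z": 0, "twist": 0, "fingers": -1}]}}

```text
time_s: 19.55
tool_pos: [0.517, -0.0076, -0.0091]
orientation: [0.998, -0.057, -0.0, 0.0]
ft_force: [-0.7, -0.2, -0.5]
gripper_width: 0.0854
```

```bash
python3 -c "
from k import *
rep()"
```

```text
t19.55 sf=-0.1245 q=0.0508 z=-0.0091 yaw-TH=-0.0011 tilt=-1.0000 F_s=-0.65 F_q=-0.23 F_z=-0.48 w=0.0854
```

Call:
{"api": "move_arm", "payload": {"increments": [{"x": 0.0005, "y": 0, "z": 0, "twist": 0, "fingers": -1}, {"x": 0.001, "y": 0, "z": 0, "twist": 0, "fingers": -1}]}}

```text
time_s: 19.72
tool_pos: [0.5178, -0.0077, -0.0091]
orientation: [0.998, -0.057, -0.0, 0.0]
ft_force: [-3.7, 0.2, 2.9]
gripper_width: 0.0855
```

```bash
python3 -c "
from k import *
rep()"
```

```text
t19.72 sf=-0.1237 q=0.0507 z=-0.0091 yaw-TH=-0.0012 tilt=-1.0000 F_s=-3.69 F_q=-0.25 F_z=2.89 w=0.0855
```

Call:
{"api": "move_arm", "payload": {"increments": [{"x": 0.0005, "y": 0, "z": 0, "twist": 0, "fingers": -1}, {"x": 0.001, "y": 0, "z": 0, "twist": 0, "fingers": -1}]}}

```text
time_s: 19.88
tool_pos: [0.5184, -0.0078, -0.0092]
orientation: [0.998, -0.057, -0.001, 0.0]
ft_force: [-5.1, 1.0, 3.3]
gripper_width: 0.0852
```

```bash
python3 -c "
from k import *
rep()"
```

```text
t19.88 sf=-0.1230 q=0.0507 z=-0.0092 yaw-TH=-0.0011 tilt=-1.0000 F_s=-5.22 F_q=0.46 F_z=3.31 w=0.0852
```

The force is up to 5 N with the same signature as at the first kerb contact, so the tray is touching the kerb. I'll hold briefly and look.

Call:
{"api": "move_arm", "payload": {"increments": [{"x": 0, "y": 0, "z": 0, "twist": 0, "fingers": -1}, {"x": 0, "y": 0, "z": 0, "twist": 0, "fingers": -1}, {"x": 0, "y": 0, "z": 0, "twist": 0, "fingers": -1}]}}

```text
time_s: 20.13
tool_pos: [0.5189, -0.0078, -0.0091]
orientation: [0.998, -0.057, -0.0, 0.0]
ft_force: [-3.5, 0.9, 0.2]
gripper_width: 0.0854
```

```bash
python3 -c "
from k import *
rep()
snap('scene','s21.png',(175,345,190,400),3.8)"
```

```text
t20.13 sf=-0.1225 q=0.0507 z=-0.0091 yaw-TH=-0.0011 tilt=-1.0000 F_s=-3.57 F_q=0.51 F_z=0.20 w=0.0854
```

View pics/s21.png

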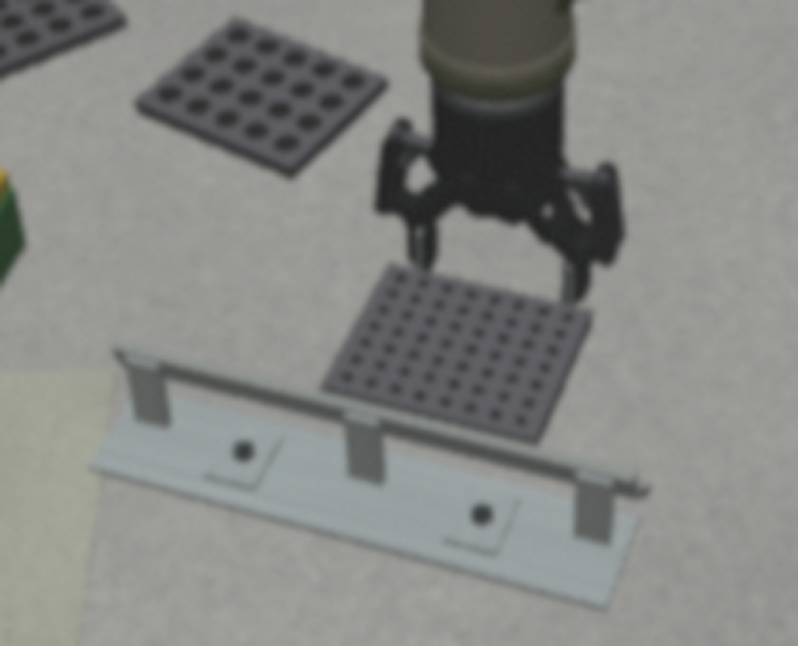

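The tray touches the kerb (upper far edge meets the kerb line from crop (322,388) to (535,440)). I'll release: retreat and lift away.

Call:
{"api": "move_arm", "payload": {"increments": [{"x": -0.002, "y": 0, "z": 0, "twist": 0, "fingers": -1}, {"x": -0.01, "y": 0, "z": 0, "twist": 0, "fingers": -1}, {"x": -0.03, "y": 0, "z": -0.005, "twist": 0, "fingers": -1}, {"x": -0.05, "y": 0, "z": -0.03, "twist": 0, "fingers": -1}, {"x": -0.06, "y": 0, "z": -0.06, "twist": 0, "fingers": -1}]}}

```text
time_s: 20.6
tool_pos: [0.4558, -0.0006, 0.0497]
orientation: [0.998, -0.057, -0.002, -0.0]
ft_force: [-0.1, 0.3, 0.6]
gripper_width: 0.0856
```

Call:
{"api": "move_arm", "payload": {"increments": [{"x": -0.01, "y": 0, "z": -0.035, "twist": 0, "fingers": -1}, {"x": -0.02, "y": 0, "z": -0.07, "twist": 0, "fingers": -1}, {"x": -0.03, "y": 0, "z": -0.1, "twist": 0, "fingers": -1}, {"x": -0.03, "y": 0, "z": -0.1, "twist": 0, "fingers": -1}, {"x": -0.03, "y": 0, "z": -0.1, "twist": 0, "fingers": -1}]}}

```text
time_s: 21.02
tool_pos: [0.4304, 0.002, 0.1526]
orientation: [0.998, -0.057, 0.002, 0.001]
ft_force: [0.7, -0.2, -0.8]
gripper_width: 0.0856
```

```bash
python3 -c "
from k import *
rep()
snap('scene','s22.png',(175,345,190,400),3.8)
snap('top','t22.png')"
```

```text
t21.02 sf=-0.2116 q=0.0505 z=0.1526 yaw-TH=-0.0018 tilt=-1.0000 F_s=0.76 F_q=-0.13 F_z=-0.76 w=0.0856
```

View pics/s22.png

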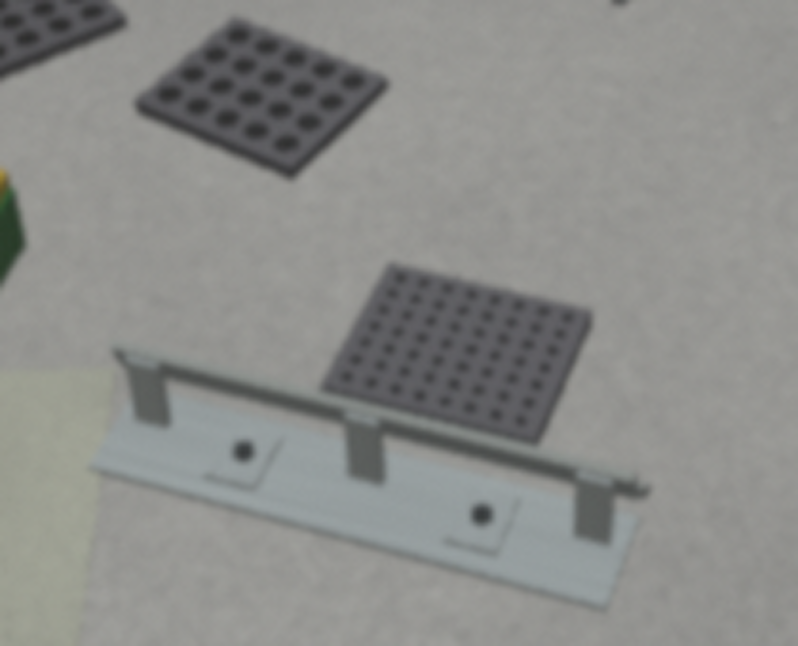

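View pics/t22.png

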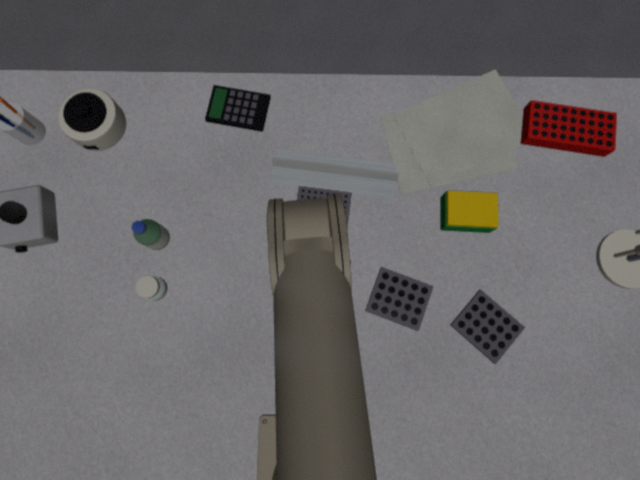

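```bash
python3 -c "
from c38 import *
m([(391,262),(594,312),(537,442),(322,388)])
for uv in [(92,467),(606,607)]:
    p=onz('scene',*S(*uv),.004); print('strip->origin',p[:2]@KX-F-.1,p[:2]@KY)
for c in ('bottle','jar','tip_box'): print(c, r.look_for('top',c)[:1])
rep()"
```

```text
[-0.1105 -0.013 ]
[-0.1086  0.1159]
[-0.0011  0.1153]
[-0.0009 -0.0133]
len x 0.10962205902467359 0.10747233559088638 y 0.1289210983237908 0.1285997179507926 c [-0.0552724   0.05123364]
strip->origin -0.011707213674177958 -0.11503835121246456
strip->origin -0.01113998040037159 0.18213846537433206
bottle [{'at': [235.6, 150.0], 'p': 0.94}]
jar [{'at': [288.5, 153.0], 'p': 0.78}]
tip_box []
t21.27 sf=-0.2129 q=0.0509 z=0.1498 yaw-TH=-0.0010 tilt=-1.0000 F_s=0.41 F_q=-0.49 F_z=0.66 w=0.0856
```

```bash
python3 -c "
from k import *
print(r.hand_in()); rep()"
```

```text
the job is handed in; nothing more can be done
None
the job is handed in; nothing more can be done
```

I completed the task in about 21 s and handed it in. Every check of the tray passed; the tool reports no verdict, so these are my own measurements.

- **Leaning and pressing home:** I pushed the leftmost tray square up the kerb with both fingers open until it stopped hard at a 54° lean. I held it there at about 6–7 N for over 0.5 s, a little above the 5 N asked. The reading peaked once at 9 N, under the 15 N limit.
- **Tipping over:** I straddled the upper edge, pulled the tray past upright, lowered it on the front finger and let it lie flat, small holes up.
- **Sliding to the kerb:** I slid it up to the foot until it touched and held that contact for about 0.4 s at 3.5–5 N. Then I withdrew the gripper clear of everything.

| Last check | Measured | Allowed |
|---|---|---|
| Tray centre, kerb x | about −44 mm | −60 to −28 mm |
| Tray centre, kerb y | about +18 mm | −100 to +100 mm |
| Squareness to kerb | within about 0.015 rad | 0.06 rad |

**Bystanders:** the bottle and jar are within about 1 pixel of where they started. The network missed the tip box in the last picture, but by eye it is where it was at the start.

**Disagreement:** the camera first put the kerb's foot about 4 mm farther out than the contact and lean showed. I used the corrected value from there on.

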